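# Build the interlocking second layer of cartons on a pallet

## Task

Stack the three loose cartons upright on the pallet as its second layer, in the mirrored pattern so that the layers interlock: the crosswise carton goes to the end opposite the crosswise one below, and the other two lie lengthwise side by side next to it. Set them square and close together, flush with the edges of the lower layer and just a few millimetres apart as below, and do not shift the lower layer, tip a carton over or disturb the tin, the pencil and the mallet.

Things in the scene. Friction and masses are not known exactly. Their poses are not given: they have to be found in the camera images.
- pallet: small slatted wooden pallet, 112 x 76 mm, 24 mm high, fixed to the bench, with a lower layer of three cartons on it. Origin: centre of its underside. Its x axis runs along its length towards the end with the lower layer's crosswise carton. Mirrored upper layer: lengthwise pair centred at x = +17.5 mm, y = +17.5 and -17.5 mm; crosswise carton (long side along y) at x = -35 mm, y = 0
- low_side_1_mid (a point): closed brown cardboard carton, 66 mm long (its own x axis), 31 mm wide (y), 42 mm high (z), about 0.12 kg, pale tape along the top, same either way round. The point is its centre, 21 mm above its underside. Lower layer, lengthwise, at pallet x = -17.5, y = +17.5 mm (neighbours 4 mm apart); loose, top 66 mm above the bench.
- low_side_2_mid (a point): closed brown cardboard carton, 66 mm long (its own x axis), 31 mm wide (y), 42 mm high (z), about 0.12 kg, pale tape along the top, same either way round. The point is its centre, 21 mm above its underside. Lower layer, lengthwise, at pallet x = -17.5, y = -17.5 mm (neighbours 4 mm apart); loose, top 66 mm above the bench.
- low_cross_mid (a point): closed brown cardboard carton, 66 mm long (its own x axis), 31 mm wide (y), 42 mm high (z), about 0.12 kg, pale tape along the top, same either way round. The point is its centre, 21 mm above its underside. Lower layer, crosswise, at pallet x = +35, y = 0 mm (neighbours 4 mm apart); loose, top 66 mm above the bench.
- carton_a_mid (a point): closed brown cardboard carton, 66 mm long (its own x axis), 31 mm wide (y), 42 mm high (z), about 0.12 kg, pale tape along the top, same either way round. The point is its centre, 21 mm above its underside. One of the three alike that wait loose on the bench; any may go to any place.
- carton_b_mid (a point): closed brown cardboard carton, 66 mm long (its own x axis), 31 mm wide (y), 42 mm high (z), about 0.12 kg, pale tape along the top, same either way round. The point is its centre, 21 mm above its underside. One of the three alike that wait loose on the bench; any may go to any place.
- carton_c_mid (a point): closed brown cardboard carton, 66 mm long (its own x axis), 31 mm wide (y), 42 mm high (z), about 0.12 kg, pale tape along the top, same either way round. The point is its centre, 21 mm above its underside. One of the three alike that wait loose on the bench; any may go to any place.
- wax_tin: bystander: low round tin, green with a silver lid, 68 mm across, 30 mm high, beside the work; origin at the centre of its underside
- pencil: bystander: red pencil lying flat, 173 mm long (its y axis), 9 mm thick; origin under its middle
- mallet: bystander: wooden mallet lying behind the cartons, 220 mm long (its y axis), 68 mm high; origin under its middle

How it is judged:
By the outcome, as a careful person would: the job done as asked, in the order asked, and still so for the second after the job is handed in, with the robot touching nothing.
It also fails if it takes over 61 s, if anything falls off the work surface, if the arm or the gripper's body presses on something with over 40 N, if the wrist force passes 120 N, or if a joint passes its speed limit or range.

## Robot

A 6-joint arm with a two-finger parallel gripper is mounted at the origin on a cart in front of the work surface, level with it; the furniture and walls round the work are solid. World frame = base frame: x ahead of the robot, y to its left, z up, the work surface at z = 0. Lengths are in m, angles in rad, forces in N, time in s.
With the tool pointing down it reaches from about 0.4 to 0.825 m from the base axis. Payload 7 kg.
Tool frame: the origin (TCP) lies at the very end of the fingers, on their centre line; the grasp point (between the pads) lies 19 mm behind it (grip_depth is the distance from the TCP to the grasp point, in m); z points along the fingers, y is the direction in which the jaws open and shut (so a half turn about z gives the same grasp; the last joint's range is limited). The gripper opens to 88 mm and grips with 3 to 60 N. Pads are 19 mm wide; open, the fingers measure 130 mm over their backs; the gripper's body (78 mm by 193 mm) begins 47 mm behind the grasp point.
Start: joints at [1.612, 0.359, 0.012, 0, -1.224, -0.288], TCP at [0.165, 0.655, 0.227] pointing down, gripper open.
Joint ranges: [-3.07, 3.07], [-1.43, 2.12], [-1.02, 1.25], [-3.03, 1.67], [-3.05, -0], [-3.03, 3.03]. Speed limits (rad/s): [2.39, 2.39, 3.01, 3.14, 3.14, 3.14].

## Interface

Orientations are given as [roll, pitch, yaw] about the fixed x, y, z axes, in that order (R = Rz(yaw) Ry(pitch) Rx(roll)).
In Python, from station import get_state, grab_frame, get_calibration, job_done, grip_depth gives the robot as it stands. The module is installed in compiled form; this text tells all that it offers.
- The arm moves only by the shell command python3 -m crank 'ROWS' [FORCE]. ROWS is JSON, a list of rows, each an object with "turn": the turn, a rotation vector about the tool's x, y, z each as a share of 2 pi rad, from -1 to 1, a list of three; "slide": the shift along the tool's x, y, z each as a share of 0.5 m, from -1 to 1, a list of three; "fingers": the opening, from -1 (shut) to 1 (fully open). A call has 1 to 5 rows; each row is the pose to reach, as a shift and turn from the pose commanded when the call began, along the tool's axes at that moment, turning the shorter way round; what a row does not reach only later rows make up. A row lasts 1/12 s, in which the tool goes at most 41.7 mm and 7.16 degrees, less where a joint would pass 70% of its speed; a pose out of reach is approached as far as the arm can. A call with a number of a shift or a turn outside -1 to 1 is refused whole. A call with a gripper value outside its range is refused whole. The fingers move at their own pace and stop on an object; FORCE is the grip in N (left out, the last holds). Time passes only in rows, so rows that repeat a pose let the fingers close. It gives the time, the measured TCP pose, the force and the opening at its end, in the units of the state.
- get_state(): the state, without advancing time (a new reading comes with each control period).
- grab_frame(name): name is "scene" or "top"; returns the picture (384x512x3 uint8, red, green, blue); there is no depth.
- get_calibration(name): a dict with "K" (3x3 intrinsics, pixels), "pose" (4x4, takes a point from camera to world coordinates). Camera axes: x right, y up, looking along -z (the intrinsics and any distortion apply to the point x, -y, -z); pixel columns grow to the right and rows downward; lengths in m; the calibration is good to about 2 mm. A picture is of the moment at which its call begins. get_calibration takes no time and is no camera call.
- job_done(): hands the job in, once; it reports no verdict.
The state is a dict: "t": time; "q": joint angles; "qd": joint speeds; "joint_efforts": joint torques, N m; "eef_pos": TCP position; "ee_rot": TCP orientation; "force": force on the tool from outside, world axes, zero at the start; "moment": the same for the moment, N m; "width": finger opening in m.
Only numpy, scipy, OpenCV 4.12 (cv2) and the standard library are available. Lean on these libraries where they do the work, as an engineer would, in place of code of your own. Each camera call takes 0.05 s, during which the arm holds its last target.

## Working session

There is one attempt and no reset: what is moved stays moved. The work goes in short steps, Python scripts to look and compute and a shell command to move; the robot and the scene stay as the last step left them, time stands still between calls to the robot, and variables do not carry over. Pictures are saved under pics/ and viewed, and the job is handed in when it is done.

```bash
mkdir -p pics
python3 - <<'E'
from station import *
import cv2
s=get_state();print(s, grip_depth)
for n in("scene","top"):
    f=grab_frame(n);cv2.imwrite(f"pics/{n}0.png",f[:,:,::-1]);c=get_calibration(n);print(c)
E
```

```text
{'t': 0.0, 'q': array([ 1.61211077e+00,  3.59382169e-01,  1.10560219e-02, -3.10314315e-04,
       -1.22412678e+00, -2.88107378e-01]), 'qd': array([-0.00160198, -0.00139882, -0.00026952,  0.00072679, -0.00153796,
        0.00023144]), 'joint_efforts': array([ 1.60283129e-03, -5.82723749e+01,  2.93043405e+01,  6.99700847e+00,
        7.07450919e-03, -1.53832971e-04]), 'eef_pos': array([0.16481595, 0.65405783, 0.2256317 ]), 'ee_rot': array([ 3.13992144e+00, -1.91052067e-04, -2.46898452e-01]), 'force': array([ 0.22031525,  0.74403332, -0.27227438]), 'moment': array([-0.01658824, -0.02042655,  0.02029637]), 'width': 0.08752134118170381} 0.0188
{'K': array([[407.91848957,   0.        , 251.65862544],
       [  0.        , 407.91848957, 194.86988861],
       [  0.        ,   0.        ,   1.        ]]), 'pose': array([[ 0.9116787 ,  0.17863626, -0.37004193,  0.22135326],
       [-0.41042243,  0.35230007, -0.84109339, -0.44996607],
       [-0.01988398,  0.91868044,  0.3945008 ,  0.39193823],
       [ 0.        ,  0.        ,  0.        ,  1.        ]])}
{'K': array([[389.74889777,   0.        , 257.6821839 ],
       [  0.        , 389.74889777, 196.16836695],
       [  0.        ,   0.        ,   1.        ]]), 'pose': array([[ 0.00373763,  0.99815208, -0.06065031,  0.50258797],
       [-0.99997426,  0.00335918, -0.00634064,  0.26484564],
       [-0.00612518,  0.06067245,  0.99813894,  0.96472346],
       [ 0.        ,  0.        ,  0.        ,  1.        ]])}
```

View pics/scene0.png

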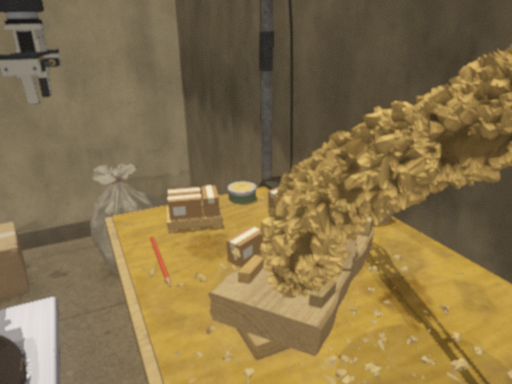

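View pics/top0.png

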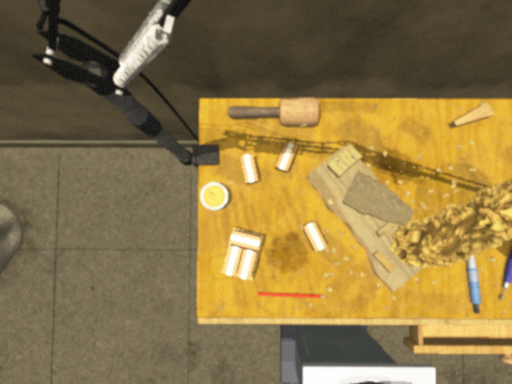

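The scene view shows the stack at about (195,205) with the tin behind it. In the top view the pallet is at about (243,255), the loose cartons are at (250,168), (287,156) and (315,237), the tin is at (214,196), the pencil at (290,295) and the mallet at (275,112). The arm is just outside the top view. I'll zoom in next.

Run:
```python
import cv2
f=cv2.imread("pics/top0.png")
c=f[135:285,195:345]
cv2.imwrite("pics/topz.png",cv2.resize(c,None,fx=4,fy=4,interpolation=cv2.INTER_CUBIC))
f=cv2.imread("pics/scene0.png")
c=f[170:290,140:300]
cv2.imwrite("pics/scenez.png",cv2.resize(c,None,fx=5,fy=5,interpolation=cv2.INTER_CUBIC))
```

```text
(no output)
```

View pics/topz.png

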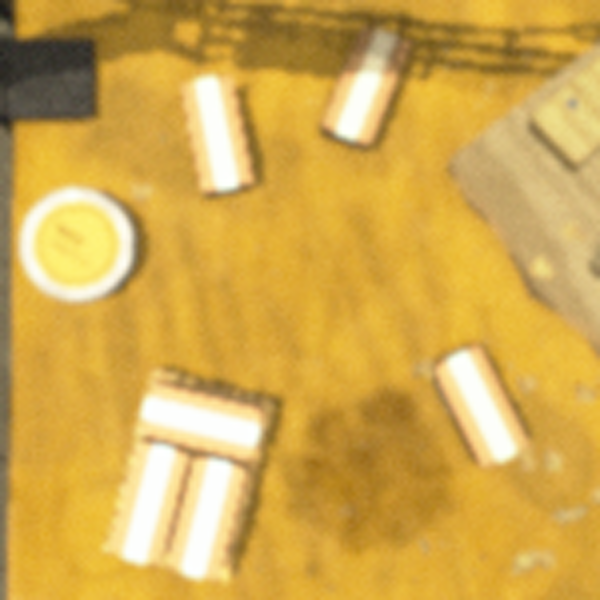

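View pics/scenez.png

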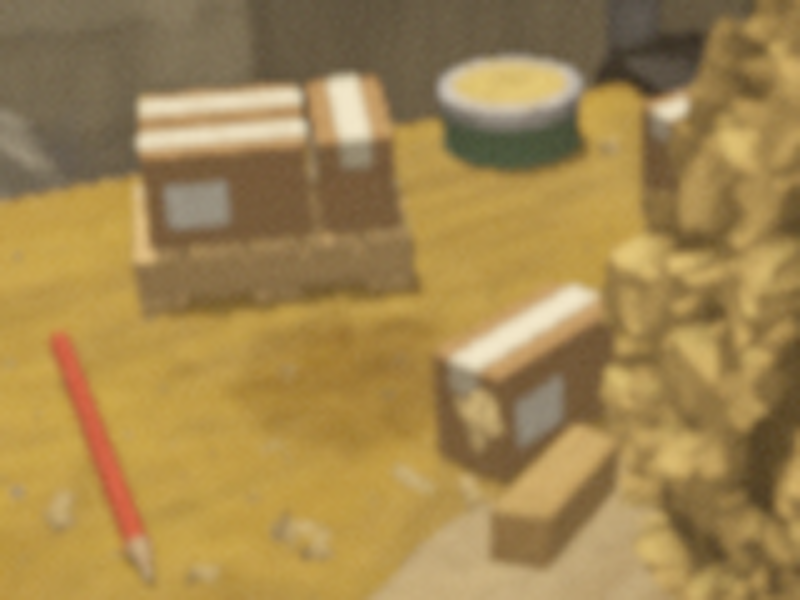

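```bash
cat > h.py <<'E'
import cv2,numpy as np
from station import *
def ray(name,uv):
    c=get_calibration(name);K=c["K"];P=c["pose"]
    u,v=uv;d=np.array([(u-K[0,2])/K[0,0],-(v-K[1,2])/K[1,1],-1.])
    return P[:3,3],P[:3,:3]@d
def onz(name,uv,z):
    o,d=ray(name,uv);return o+d*(z-o[2])/d[2]
def proj(name,p):
    c=get_calibration(name);K=c["K"];P=c["pose"]
    q=P[:3,:3].T@(np.asarray(p)-P[:3,3]);return np.array([K[0,2]+K[0,0]*q[0]/-q[2],K[1,2]+K[1,1]*q[1]/q[2]])
def tapes(f,roi,z,smax=70,vmin=150,S=4,name="top"):
    x0,y0,x1,y1=roi
    c=cv2.resize(f[y0:y1,x0:x1],None,fx=S,fy=S,interpolation=cv2.INTER_CUBIC)
    h=cv2.cvtColor(c,cv2.COLOR_RGB2HSV)
    m=((h[...,1]<smax)&(h[...,2]>vmin)).astype(np.uint8)
    out=[]
    for k in cv2.findContours(m,cv2.RETR_EXTERNAL,cv2.CHAIN_APPROX_NONE)[0]:
        if cv2.contourArea(k)<60*S:continue
        b=cv2.boxPoints(cv2.minAreaRect(k))
        px=[((p[0]+.5)/S-.5+x0,(p[1]+.5)/S-.5+y0) for p in b]
        w=np.array([onz(name,p,z)[:2] for p in px])
        e1=w[1]-w[0];e2=w[2]-w[1]
        if np.linalg.norm(e1)<np.linalg.norm(e2):e1,e2=e2,e1
        out.append((w.mean(0).round(4),np.degrees(np.arctan2(e1[1],e1[0])).round(1)%180,np.linalg.norm(e1).round(4),np.linalg.norm(e2).round(4),np.mean(px,0).round(1)))
    return out
E
python3 - <<'E'
from h import *
f=cv2.imread("pics/top0.png")[:,:,::-1].copy()
for z,r in((.042,(235,130,350,255)),(.066,(220,220,268,285)),(.03,(195,180,232,215))):
    for sm in(60,90,):
        for t in tapes(f,r,z,sm):print(z,sm,*t)
# unshadowed/brown-vs-yellow: hue look
h=cv2.cvtColor(f,cv2.COLOR_RGB2HSV)
for p in[(250,255),(300,200),(244,160),(315,228),(309,231),(234,245),(285,160),(290,147),(236,228)]:print(p,f[p[1],p[0]],h[p[1],p[0]])
E
```

```text
0.042 60 [0.4279 0.2909] 90.2 0.0176 0.0128 [248.9 251.6]
0.042 60 [0.4322 0.3201] 0.4 0.0216 0.0088 [236.5 249.8]
0.042 60 [0.4542 0.2962] 76.6 0.0626 0.0171 [246.7 240.4]
0.042 60 [0.4651 0.1356] 26.400000000000006 0.0682 0.0151 [314.9 236.1]
0.042 60 [0.6256 0.2921] 11.199999999999989 0.0694 0.0155 [248.8 168.1]
0.042 60 [0.6444 0.2079] 158.4 0.0468 0.0146 [284.2 160.4]
0.042 90 [0.4285 0.2912] 90.2 0.0206 0.014 [248.8 251.4]
0.042 90 [0.4325 0.3192] 0.4000000000000057 0.0222 0.0106 [236.9 249.6]
0.042 90 [0.4541 0.296 ] 76.3 0.0641 0.0209 [246.8 240.4]
0.042 90 [0.4653 0.1356] 27.0 0.0701 0.0185 [314.9 236. ]
0.042 90 [0.6257 0.2922] 11.300000000000011 0.071 0.0185 [248.8 168.1]
0.042 90 [0.6541 0.2041] 158.9 0.0692 0.0176 [285.7 156.4]
0.066 60 [0.4021 0.2961] 165.9 0.0695 0.016 [246.2 263.9]
0.066 60 [0.4106 0.3295] 165.1 0.0694 0.0167 [231.7 260.1]
0.066 60 [0.4565 0.2996] 76.6 0.0696 0.0166 [244.9 239.9]
0.066 90 [0.4022 0.2965] 165.4 0.0711 0.0203 [246.1 263.8]
0.066 90 [0.4104 0.329 ] 166.3 0.0712 0.0207 [231.9 260.2]
0.066 90 [0.4564 0.2995] 76.4 0.0713 0.0205 [244.9 240. ]
0.03 60 [0.5601 0.3758] 90.2 0.0681 0.0668 [214.  195.8]
0.03 90 [0.5601 0.3759] 71.7 0.0705 0.0681 [214.  195.7]
(250, 255) [253 254 252] [ 45   2 254]
(300, 200) [222 170  61] [ 20 185 222]
(244, 160) [251 240 198] [ 24  54 251]
(315, 228) [249 226 164] [ 22  87 249]
(309, 231) [251 241 196] [ 25  56 251]
(234, 245) [202 181 148] [ 18  68 202]
(285, 160) [253 254 249] [ 36   5 254]
(290, 147) [187 175 138] [ 23  67 187]
(236, 228) [222 180 103] [ 19 137 222]
```

```bash
cat >> h.py <<'E'
def need(x,y,z,yawdeg):
    s=get_state();p=s["eef_pos"];yw=s["ee_rot"][2];c,n=np.cos(yw),np.sin(yw)
    d=np.array([x,y,z])-p
    sl=np.array([c*d[0]+n*d[1],n*d[0]-c*d[1],-d[2]])/.5
    dy=(np.radians(yawdeg)-yw+np.pi)%(2*np.pi)-np.pi
    print("t",round(s["t"],2),"pos",p.round(4),"rpy",np.degrees(s["ee_rot"]).round(2),"w",s["width"].round(4),"F",s["force"].round(1))
    print("slide",sl.round(4).tolist(),"turnz",round(-dy/2/np.pi,4),"mm",round(np.linalg.norm(d)*1000,1),"deg",round(np.degrees(dy),1))
E
python3 - <<'E'
from h import *
need(.4653,.1356,.12,-63.2)
for p in[(.523,.165,0),(.407,.106,0),(.72,.18,.02),(.595,.226,.02),(.69,.305,.02)]:print(p,proj("top",p).round())
print(onz("top",(280,124),.05),onz("top",(255,118),.02))
E
```

```text
Traceback (most recent call last):
  File "h.py", line 32, in need
    print("t",round(s["t"],2),"pos",p.round(4),"rpy",np.degrees(s["ee_rot"]).round(2),"w",s["width"].round(4),"F",s["force"].round(1))
                                                                                          ^^^^^^^^^^^^^^^^
AttributeError: 'float' object has no attribute 'round'
```

```bash
sed -i 's/s\["width"\].round(4)/round(s["width"],4)/' h.py
python3 - <<'E'
from h import *
need(.4653,.1356,.12,-63.2)
for p in[(.523,.165,0),(.407,.106,0),(.72,.18,.02),(.595,.226,.02),(.69,.305,.02)]:print(p,proj("top",p).round())
print(onz("top",(280,124),.05),onz("top",(255,118),.02))
E
```

```text
t 0.1 pos [0.1648 0.6541 0.2257] rpy [ 1.7992e+02 -1.0000e-02 -1.4140e+01] w 0.0876 F [-0.2  0.6 -0.7]
slide [0.8362, 0.8588, 0.2115] turnz 0.1363 mm 608.6 deg -49.1
(0.523, 0.165, 0) [300. 212.]
(0.407, 0.106, 0) [325. 259.]
(0.72, 0.18, 0.02) [295. 131.]
(0.595, 0.226, 0.02) [276. 182.]
(0.69, 0.305, 0.02) [244. 143.]
[0.7302262 0.218243  0.05     ] [0.75250258 0.27816088 0.02      ]
```

```bash
python3 -m crank '[{"turn":[0,0,0.09],"slide":[0.29,0.29,0],"fingers":1},{"turn":[0,0,0.09],"slide":[0.29,0.29,0],"fingers":1},{"turn":[0,0,0.09],"slide":[0.29,0.29,0],"fingers":1},{"turn":[0,0,0.09],"slide":[0.29,0.29,0],"fingers":1},{"turn":[0,0,0.09],"slide":[0.29,0.29,0],"fingers":1}]' 20; python3 -c "
from h import *
need(.4653,.1356,.12,-63.2)"
```

```text
t: 0.52
eef_pos: [0.2707, 0.4761, 0.2262]
ee_rot: [3.141, -0.0, -0.819]
force: [0.7, 0.4, 0.1]
width: 0.0879
t 0.52 pos [0.2707 0.4761 0.2262] rpy [ 1.7996e+02 -2.0000e-02 -4.6930e+01] w 0.0879 F [0.7 0.4 0.1]
slide [0.7634, 0.1807, 0.2123] turnz 0.0452 mm 406.4 deg -16.3
```

```bash
python3 -m crank '[{"turn":[0,0,0.045],"slide":[0.41,0.1,0.0],"fingers":1},{"turn":[0,0,0.045],"slide":[0.41,0.1,0.0],"fingers":1},{"turn":[0,0,0.045],"slide":[0.41,0.1,0.0],"fingers":1},{"turn":[0,0,0.045],"slide":[0.41,0.1,0.0],"fingers":1},{"turn":[0,0,0.045],"slide":[0.41,0.1,0.0],"fingers":1}]'; python3 -c "
from h import *
need(.4653,.1356,.12,-63.2)"
```

```text
t: 0.93
eef_pos: [0.3738, 0.2956, 0.2266]
ee_rot: [-3.142, 0.0, -1.095]
force: [1.5, 0.3, -0.2]
width: 0.0878
t 0.93 pos [0.3738 0.2956 0.2266] rpy [-1.800e+02  1.000e-02 -6.273e+01] w 0.0878 F [ 1.5  0.3 -0.2]
slide [0.3683, -0.0161, 0.2131] turnz 0.0013 mm 212.9 deg -0.5
```

```bash
python3 -m crank '[{"turn":[0,0,0.0013],"slide":[0.367,-0.016,0.18],"fingers":1},{"turn":[0,0,0.0013],"slide":[0.367,-0.016,0.18],"fingers":1},{"turn":[0,0,0.0013],"slide":[0.367,-0.016,0.18],"fingers":1},{"turn":[0,0,0.0013],"slide":[0.367,-0.016,0.18],"fingers":1},{"turn":[0,0,0.0013],"slide":[0.367,-0.016,0.18],"fingers":1}]'; python3 -c "
from h import *
need(.4653,.1356,.015,-63.2)"
```

```text
t: 1.35
eef_pos: [0.4649, 0.136, 0.1356]
ee_rot: [3.141, 0.0, -1.103]
force: [0.6, 0.8, -0.0]
width: 0.0877
t 1.35 pos [0.4649 0.136  0.1356] rpy [ 1.7999e+02  1.0000e-02 -6.3220e+01] w 0.0877 F [ 0.6  0.8 -0. ]
slide [0.0011, -0.0004, 0.2412] turnz -0.0 mm 120.6 deg 0.0
```

```bash
python3 -m crank '[{"turn":[0,0,0],"slide":[0,0,0],"fingers":1},{"turn":[0,0,0],"slide":[0,0,0],"fingers":1}]'
python3 - <<'E'
from h import *
need(.4653,.1356,.015,-63.2)
f=grab_frame("top");cv2.imwrite("pics/top1.png",f[:,:,::-1])
f=grab_frame("scene");cv2.imwrite("pics/scene1.png",f[:,:,::-1])
E
```

```text
t: 1.52
eef_pos: [0.4644, 0.1359, 0.1353]
ee_rot: [3.139, -0.001, -1.107]
force: [-0.3, -0.8, 0.4]
width: 0.0876
t 1.52 pos [0.4644 0.1359 0.1353] rpy [ 1.7983e+02 -3.0000e-02 -6.3440e+01] w 0.0876 F [-0.3 -0.8  0.4]
slide [0.0014, -0.0013, 0.2405] turnz -0.0007 mm 120.3 deg 0.2
```

View pics/top1.png

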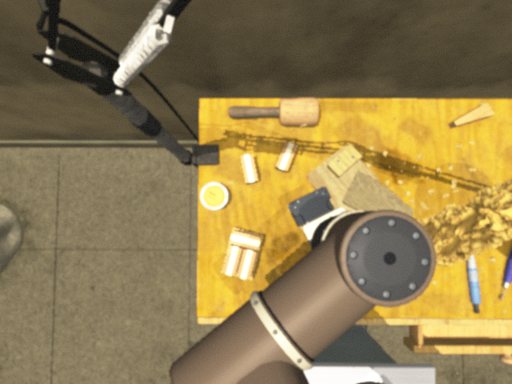

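View pics/scene1.png

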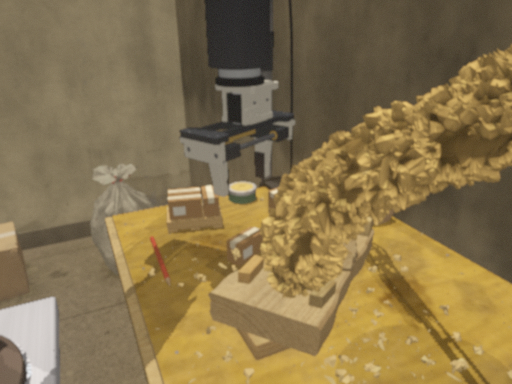

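The gripper is above carton c (scene view ~(238,140), carton at (245,245)). Going down to grasp.

```bash
python3 -m crank '[{"turn":[0,0,0],"slide":[0.001,0,0.08],"fingers":1},{"turn":[0,0,0],"slide":[0.001,0,0.16],"fingers":1},{"turn":[0,0,0],"slide":[0.001,0,0.22],"fingers":1},{"turn":[0,0,0],"slide":[0.001,0,0.239],"fingers":1},{"turn":[0,0,0],"slide":[0.001,0,0.239],"fingers":1}]'; python3 -c "
from h import *
need(.4653,.1356,.015,-63.2)"
```

```text
t: 2.03
eef_pos: [0.4635, 0.138, 0.0156]
ee_rot: [3.138, -0.001, -1.101]
force: [-0.6, -0.0, 1.2]
width: 0.0876
t 2.03 pos [0.4635 0.138  0.0156] rpy [ 1.7978e+02 -5.0000e-02 -6.3100e+01] w 0.0876 F [-0.6 -0.   1.2]
slide [0.0058, -0.001, 0.0012] turnz 0.0003 mm 3.0 deg -0.1
```

```bash
python3 -m crank '[{"turn":[0,0,0],"slide":[0,0,0],"fingers":1}]'; python3 -c "
from h import *
need(.4653,.1356,.015,-63.2)"
```

```text
t: 2.12
eef_pos: [0.4654, 0.1389, 0.0181]
ee_rot: [-3.141, -0.0, -1.101]
force: [0.8, 0.9, 1.0]
width: 0.0875
t 2.12 pos [0.4654 0.1389 0.0181] rpy [-1.7997e+02 -2.0000e-02 -6.3090e+01] w 0.0875 F [0.8 0.9 1. ]
slide [0.0059, 0.0032, 0.0061] turnz 0.0003 mm 4.5 deg -0.1
```

```bash
cat >> h.py <<'E'
def avg(n=10):
    P=[]
    for i in range(n):
        grab_frame("top");s=get_state();P.append(np.r_[s["eef_pos"],s["ee_rot"][2],s["force"],s["q"]])
    P=np.array(P);m=P.mean(0);print("t",round(s["t"],2),"avg pos",m[:3].round(4),"yaw",np.degrees(m[3]).round(2),"F",m[4:7].round(1),"sd",(P.std(0)[:3]*1e3).round(2),np.degrees(P.std(0)[3]).round(2),"w",round(s["width"],4));return m
def needa(x,y,z,yawdeg,n=8):
    m=avg(n);c,k=np.cos(m[3]),np.sin(m[3]);d=np.array([x,y,z])-m[:3]
    dy=(np.radians(yawdeg)-m[3]+np.pi)%(2*np.pi)-np.pi
    print("slide",(np.array([c*d[0]+k*d[1],k*d[0]-c*d[1],-d[2]])/.5).round(4).tolist(),"turnz",round(-dy/2/np.pi,4),"mm",(d*1e3).round(1))
E
python3 -c "
from h import *
needa(.4653,.1356,.015,-63.2)"
```

```text
t 2.52 avg pos [0.4658 0.1387 0.0186] yaw -63.17 F [ 0.  -0.1  0. ] sd [0.31 0.45 0.4 ] 0.03 w 0.0875
slide [0.005, 0.0036, 0.0072] turnz 0.0001 mm [-0.5 -3.1 -3.6]
```

```bash
python3 -m crank '[{"turn":[0,0,0],"slide":[0.005,0.0036,0.007],"fingers":1},{"turn":[0,0,0],"slide":[0.005,0.0036,0.007],"fingers":1}]'; python3 -c "
from h import *
needa(.4653,.1356,.015,-63.2,5)"
```

```text
t: 2.68
eef_pos: [0.4639, 0.1341, 0.0132]
ee_rot: [3.141, 0.0, -1.104]
force: [-0.1, -0.1, 1.4]
width: 0.0877
t 2.93 avg pos [0.4643 0.1344 0.0134] yaw -63.22 F [-0.2 -0.1  0.1] sd [0.15 0.17 0.09] 0.01 w 0.0877
slide [-0.0012, -0.0029, -0.0032] turnz -0.0001 mm [1.  1.2 1.6]
```

```bash
python3 -m crank '[{"turn":[0,0,0],"slide":[0,0,0],"fingers":-1},{"turn":[0,0,0],"slide":[0,0,0],"fingers":-1},{"turn":[0,0,0],"slide":[0,0,0],"fingers":-1},{"turn":[0,0,0],"slide":[0,0,0],"fingers":-1},{"turn":[0,0,0],"slide":[0,0,0],"fingers":-1}]' 20; python3 -c "
from h import *
needa(.4653,.1356,.015,-63.2,8)"
```

```text
t: 3.35
eef_pos: [0.4644, 0.1347, 0.0136]
ee_rot: [-3.141, 0.0, -1.103]
force: [0.0, -0.3, -0.1]
width: 0.0657
t 3.75 avg pos [0.4644 0.1347 0.0136] yaw -63.21 F [ 0.5  0.1 -0.4] sd [0.01 0.02 0.01] 0.0 w 0.066
slide [-0.0008, -0.0023, -0.0028] turnz -0.0 mm [0.9 0.9 1.4]
```

```bash
python3 -m crank '[{"turn":[0,0,0],"slide":[0,0,-0.06],"fingers":-1},{"turn":[0,0,0],"slide":[0,0,-0.14],"fingers":-1},{"turn":[0,0,0],"slide":[0,0,-0.21],"fingers":-1},{"turn":[0,0,0],"slide":[0,0,-0.22],"fingers":-1},{"turn":[0,0,0],"slide":[0,0,-0.22],"fingers":-1}]' 20; python3 -c "
from h import *
need(.4443,.3210,.115,-104.1)"
```

```text
t: 4.17
eef_pos: [0.4656, 0.1356, 0.126]
ee_rot: [-3.136, 0.001, -1.103]
force: [0.0, -0.0, -1.6]
width: 0.0659
t 4.17 pos [0.4656 0.1356 0.126 ] rpy [-1.7969e+02  6.0000e-02 -6.3200e+01] w 0.0659 F [ 0.  -0.  -1.6]
slide [-0.3502, -0.1291, 0.0221] turnz 0.1136 mm 186.9 deg -40.9
```

```bash
python3 -m crank '[{"turn":[0,0,0.019],"slide":[-0.06,-0.02,0],"fingers":-1},{"turn":[0,0,0.038],"slide":[-0.12,-0.04,0],"fingers":-1},{"turn":[0,0,0.057],"slide":[-0.18,-0.065,0],"fingers":-1},{"turn":[0,0,0.076],"slide":[-0.24,-0.09,0],"fingers":-1},{"turn":[0,0,0.094],"slide":[-0.29,-0.11,0],"fingers":-1}]'; python3 -c "
from h import *
need(.4443,.3210,.115,-104.1)"
```

```text
t: 4.58
eef_pos: [0.4471, 0.29, 0.1217]
ee_rot: [3.14, -0.002, -1.7]
force: [1.0, 0.3, -1.5]
width: 0.066
t 4.58 pos [0.4471 0.29   0.1217] rpy [ 1.7991e+02 -1.1000e-01 -9.7400e+01] w 0.066 F [ 1.   0.3 -1.5]
slide [-0.0607, 0.0134, 0.0134] turnz 0.0186 mm 31.8 deg -6.7
```

```bash
python3 -m crank '[{"turn":[0,0,0.01],"slide":[-0.03,0.007,0],"fingers":-1},{"turn":[0,0,0.0186],"slide":[-0.055,0.012,0],"fingers":-1},{"turn":[0,0,0.0186],"slide":[-0.06,0.013,0],"fingers":-1},{"turn":[0,0,0.0186],"slide":[-0.06,0.013,0],"fingers":-1}]'; python3 -c "
from h import *
needa(.4443,.3210,.105,-104.1,12)"
```

```text
t: 4.92
eef_pos: [0.4445, 0.3193, 0.1217]
ee_rot: [3.14, -0.003, -1.809]
force: [-0.2, -0.7, -1.4]
width: 0.0656
t 5.52 avg pos [0.4453 0.3188 0.1233] yaw -103.74 F [ 0.   0.1 -1.2] sd [0.3  0.36 0.58] 0.04 w 0.0656
slide [-0.0038, 0.0029, 0.0365] turnz 0.001 mm [ -1.    2.2 -18.3]
```

```bash
python3 -m crank '[{"turn":[0,0,0.001],"slide":[-0.0038,0.003,0.036],"fingers":-1},{"turn":[0,0,0.001],"slide":[-0.0038,0.003,0.072],"fingers":-1},{"turn":[0,0,0.001],"slide":[-0.0038,0.003,0.072],"fingers":-1}]'
python3 - <<'E'
from h import *
needa(.4443,.3210,.0800,-104.1,14)
f=grab_frame("scene");cv2.imwrite("pics/scene2.png",f[:,:,::-1])
c=f[130:250,120:280]
cv2.imwrite("pics/scene2z.png",cv2.resize(c[:,:,::-1],None,fx=5,fy=5,interpolation=cv2.INTER_CUBIC))
E
```

```text
t: 5.77
eef_pos: [0.4429, 0.3201, 0.0847]
ee_rot: [3.139, -0.004, -1.818]
force: [-0.8, -0.8, -2.0]
width: 0.066
t 6.47 avg pos [0.4445 0.3218 0.088 ] yaw -104.1 F [ 0.2  0.1 -1.5] sd [0.34 0.42 0.62] 0.01 w 0.0657
slide [0.0017, 0.0, 0.016] turnz 0.0 mm [-0.2 -0.8 -8. ]
```

View pics/scene2z.png

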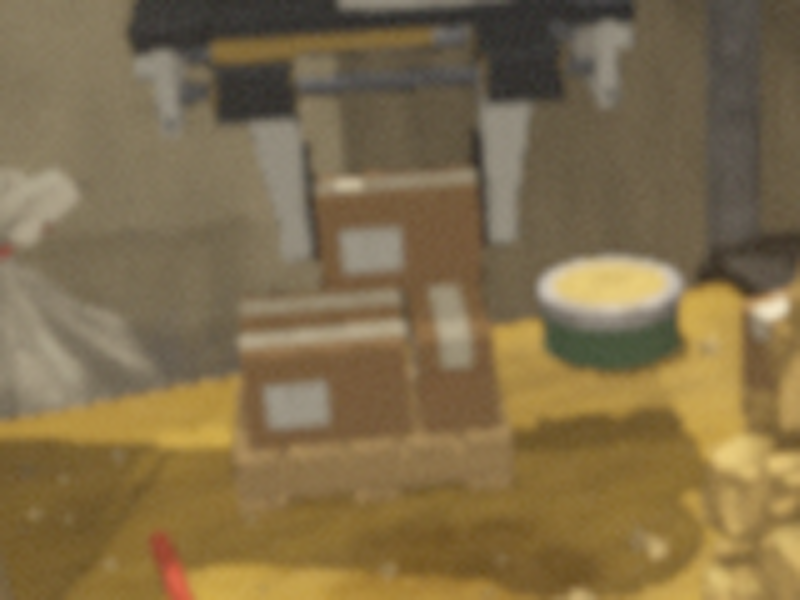

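The zoomed scene view shows the held carton hovering level over the far row. Its right end (x≈480 in the zoom) is about in line with the crosswise carton's outer face. Lowering the rest of the way.

```bash
python3 -m crank '[{"turn":[0,0,0],"slide":[0.0017,0,0.008],"fingers":-1},{"turn":[0,0,0],"slide":[0.0017,0,0.014],"fingers":-1},{"turn":[0,0,0],"slide":[0.0017,0,0.014],"fingers":-1}]'; python3 -c "
from h import *
needa(.4443,.3210,.0796,-104.1,14)"
```

```text
t: 6.77
eef_pos: [0.4439, 0.3206, 0.0798]
ee_rot: [3.141, -0.001, -1.817]
force: [-0.1, -0.2, -0.7]
width: 0.0662
t 7.47 avg pos [0.4441 0.3208 0.0805] yaw -104.1 F [ 0.2 -0.1 -1.3] sd [0.07 0.1  0.17] 0.0 w 0.0658
slide [-0.0004, -0.0003, 0.0018] turnz -0.0 mm [ 0.2  0.2 -0.9]
```

```bash
python3 -m crank '[{"turn":[0,0,0],"slide":[0,0,0.0014],"fingers":-1},{"turn":[0,0,0],"slide":[0,0,0.002],"fingers":-1},{"turn":[0,0,0],"slide":[0,0,0.002],"fingers":-1}]'; python3 -c "
from h import *
needa(.4443,.3210,.0796,-104.1,8)"
```

```text
t: 7.72
eef_pos: [0.4442, 0.3209, 0.0796]
ee_rot: [-3.142, 0.0, -1.817]
force: [0.7, -0.2, -0.3]
width: 0.0662
t 8.12 avg pos [0.4442 0.3209 0.0796] yaw -104.1 F [-0.1 -0.2 -0.7] sd [0.01 0.02 0.01] 0.0 w 0.0662
slide [-0.0003, -0.0002, 0.0] turnz -0.0 mm [ 0.1  0.1 -0. ]
```

```bash
python3 -m crank '[{"turn":[0,0,0],"slide":[0,0,0],"fingers":0.6},{"turn":[0,0,0],"slide":[0,0,0],"fingers":0.8},{"turn":[0,0,0],"slide":[0,0,0],"fingers":1},{"turn":[0,0,0],"slide":[0,0,0],"fingers":1},{"turn":[0,0,0],"slide":[0,0,0],"fingers":1}]'; python3 -m crank '[{"turn":[0,0,0],"slide":[0,0,-0.06],"fingers":1},{"turn":[0,0,0],"slide":[0,0,-0.12],"fingers":1},{"turn":[0,0,0],"slide":[0,0,-0.16],"fingers":1}]'; python3 -c "
from h import *
need(.6257,.2922,.17,-78.7)"
```

```text
t: 8.53
eef_pos: [0.4442, 0.3209, 0.0796]
ee_rot: [-3.142, 0.0, -1.817]
force: [-0.5, 0.4, -0.2]
width: 0.0867
t: 8.78
eef_pos: [0.4447, 0.3212, 0.1619]
ee_rot: [-3.14, 0.001, -1.817]
force: [0.3, 0.6, -0.2]
width: 0.0875
t 8.78 pos [0.4447 0.3212 0.1619] rpy [-1.7993e+02  7.0000e-02 -1.0408e+02] w 0.0875 F [ 0.3  0.6 -0.2]
slide [-0.0317, -0.3652, -0.0162] turnz -0.0705 mm 183.5 deg 25.4
```

```bash
python3 -m crank '[{"turn":[0,0,-0.019],"slide":[-0.007,-0.08,0],"fingers":1},{"turn":[0,0,-0.036],"slide":[-0.014,-0.16,0],"fingers":1},{"turn":[0,0,-0.053],"slide":[-0.02,-0.24,0],"fingers":1},{"turn":[0,0,-0.07],"slide":[-0.027,-0.31,0],"fingers":1},{"turn":[0,0,-0.07],"slide":[-0.032,-0.365,0],"fingers":1}]'
python3 - <<'E'
from h import *
needa(.6257,.2922,.0136,-78.7,12)
f=grab_frame("top");cv2.imwrite("pics/top3.png",f[:,:,::-1])
f=grab_frame("scene");cv2.imwrite("pics/scene3.png",f[:,:,::-1])
E
```

```text
t: 9.2
eef_pos: [0.6275, 0.2911, 0.1592]
ee_rot: [-3.141, -0.0, -1.371]
force: [0.7, 0.7, 0.1]
width: 0.0875
t 9.8 avg pos [0.6255 0.2917 0.1593] yaw -78.92 F [ 0.4  0.3 -0. ] sd [2.05 0.8  0.81] 0.08 w 0.0874
slide [-0.001, -0.0006, 0.2914] turnz -0.0006 mm [   0.2    0.5 -145.7]
```

View pics/top3.png

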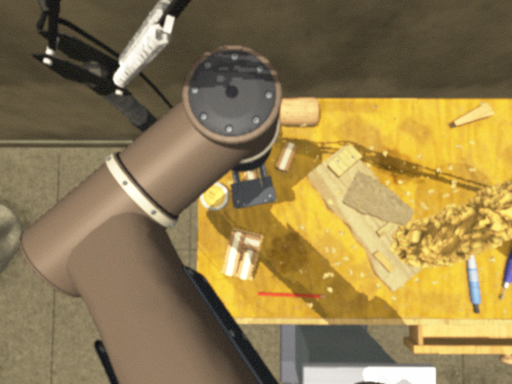

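View pics/scene3.png

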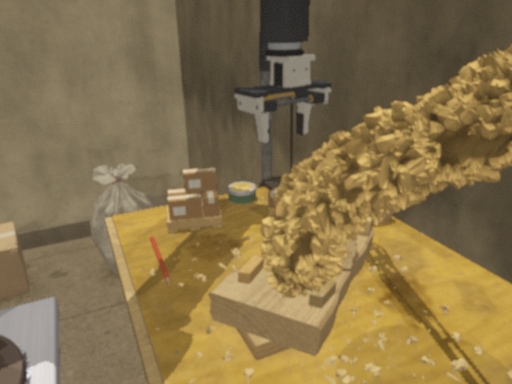

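The first carton stands upright on the far row, at about (246,245) in the top view. I'll measure it against the lower layer.

```bash
cat >> h.py <<'E'
C0=np.array([.4230,.3083]);A0=np.radians(-14.1)
def rel(p,c=C0,a=A0):
    d=np.asarray(p)-c;return (np.array([np.cos(a)*d[0]+np.sin(a)*d[1],-np.sin(a)*d[0]+np.cos(a)*d[1]])*1e3).round(1)
E
python3 - <<'E'
from h import *
f=cv2.imread("pics/top3.png")[:,:,::-1].copy()
cv2.imwrite("pics/top3z.png",cv2.resize(f[215:295,210:290,::-1],None,fx=7,fy=7,interpolation=cv2.INTER_CUBIC))
for sm,vm in((60,120),(90,120),(60,90),(75,100)):
  for z in(.066,.108):
    for t in tapes(f,(220,220,275,290),z,sm,vm):
        print(sm,vm,z,rel(t[0]),*t)
E
```

```text
60 120 0.066 [-21.3 -16.8] [0.3982 0.2972] 166.0 0.0609 0.0154 [245.8 265.6]
60 120 0.066 [-18.9  18.8] [0.4092 0.3311] 169.8 0.0658 0.0169 [231.  260.7]
60 120 0.066 [ 34.9 -16.4] [0.4529 0.2839] 73.9 0.031 0.0099 [251.7 241.5]
60 120 0.066 [38.3 19.4] [0.4649 0.3178] 166.3 0.0177 0.0092 [237.  236.2]
60 120 0.108 [-16.2 -17.1] [0.4031 0.2957] 166.0 0.058 0.0146 [245.8 265.6]
60 120 0.108 [-13.9  16.8] [0.4136 0.328 ] 169.8 0.0627 0.0161 [231.  260.7]
60 120 0.108 [ 37.4 -16.7] [0.4552 0.283 ] 73.9 0.0296 0.0095 [251.7 241.5]
60 120 0.108 [40.7 17.4] [0.4667 0.3153] 166.3 0.0169 0.0088 [237.  236.2]
90 120 0.066 [-17.8 -16.7] [0.4017 0.2964] 166.2 0.0696 0.0185 [246.1 264.1]
90 120 0.066 [ 34.6 -15.5] [0.4528 0.2848] 76.3 0.0369 0.0145 [251.3 241.6]
90 120 0.066 [-1.2 19.7] [0.4266 0.3277] 169.2 0.1032 0.0203 [232.5 253.1]
90 120 0.108 [-12.8 -17. ] [0.4064 0.2949] 166.2 0.0663 0.0176 [246.1 264.1]
90 120 0.108 [ 37.1 -15.8] [0.4551 0.2839] 76.3 0.0352 0.0139 [251.3 241.6]
90 120 0.108 [ 2.9 17.6] [0.4301 0.3247] 169.2 0.0983 0.0193 [232.5 253.1]
60 90 0.066 [-21.3 -16.8] [0.3982 0.
[... 319 characters left out ...]
.0146 [245.8 265.6]
60 90 0.108 [-13.9  16.8] [0.4136 0.328 ] 169.8 0.0627 0.0161 [231.  260.7]
60 90 0.108 [ 37.4 -16.7] [0.4552 0.283 ] 73.9 0.0296 0.0095 [251.7 241.5]
60 90 0.108 [40.7 17.4] [0.4667 0.3153] 166.3 0.0169 0.0088 [237.  236.2]
75 100 0.066 [-18.2 -16.6] [0.4013 0.2966] 166.2 0.0679 0.0167 [246.  264.2]
75 100 0.066 [ 34.6 -15.8] [0.4527 0.2846] 76.3 0.0348 0.0123 [251.4 241.6]
75 100 0.066 [-1.8 19.8] [0.4261 0.3279] 169.3 0.1011 0.0186 [232.4 253.3]
75 100 0.108 [-13.3 -16.9] [0.406  0.2951] 166.2 0.0647 0.0159 [246.  264.2]
75 100 0.108 [ 37.1 -16. ] [0.4551 0.2837] 76.3 0.0332 0.0117 [251.4 241.6]
75 100 0.108 [ 2.5 17.7] [0.4297 0.3249] 169.3 0.0964 0.0177 [232.4 253.3]
```

View pics/top3z.png

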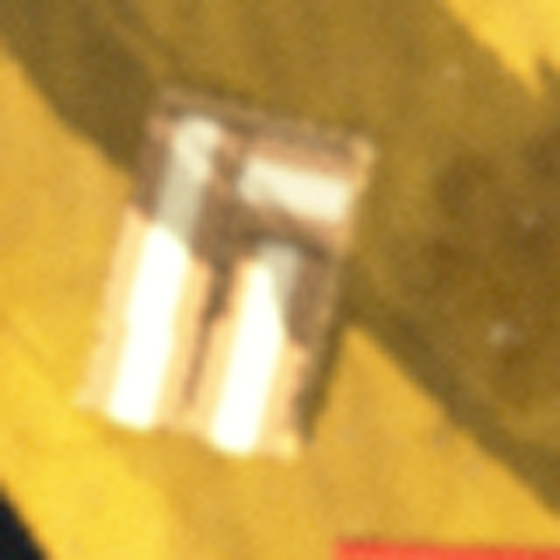

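```bash
python3 -m crank '[{"turn":[0,0,0],"slide":[-0.001,0,0.08],"fingers":1},{"turn":[0,0,0],"slide":[-0.001,0,0.16],"fingers":1},{"turn":[0,0,0],"slide":[-0.001,0,0.23],"fingers":1},{"turn":[0,0,0],"slide":[-0.001,0,0.27],"fingers":1},{"turn":[0,0,0],"slide":[-0.001,0,0.27],"fingers":1}]'; python3 -c "
from h import *
needa(.6257,.2922,.0136,-78.7,16)"
```

```text
t: 10.32
eef_pos: [0.6218, 0.2903, 0.019]
ee_rot: [3.134, -0.003, -1.378]
force: [-0.9, -0.7, -0.4]
width: 0.0877
t 11.12 avg pos [0.6254 0.2927 0.0255] yaw -78.89 F [ 0.  -0.1 -0. ] sd [0.67 0.51 1.22] 0.01 w 0.0879
slide [0.0011, -0.0005, 0.0238] turnz -0.0005 mm [  0.3  -0.5 -11.9]
```

```bash
python3 -m crank '[{"turn":[0,0,0],"slide":[0.001,0,0.012],"fingers":1},{"turn":[0,0,0],"slide":[0.001,0,0.022],"fingers":1},{"turn":[0,0,0],"slide":[0.001,0,0.022],"fingers":1}]'; python3 -c "
from h import *
needa(.6257,.2922,.0136,-78.7,12)"
```

```text
t: 11.37
eef_pos: [0.6242, 0.2913, 0.0118]
ee_rot: [3.139, -0.001, -1.378]
force: [-0.2, -0.6, -0.3]
width: 0.0872
t 11.97 avg pos [0.625  0.2919 0.0135] yaw -78.9 F [-0.1  0.1  0.3] sd [0.22 0.18 0.44] 0.0 w 0.0878
slide [-0.0004, -0.0015, -0.0003] turnz -0.0006 mm [0.7 0.3 0.1]
```

```bash
python3 -m crank '[{"turn":[0,0,0],"slide":[0,0,0],"fingers":-1},{"turn":[0,0,0],"slide":[0,0,0],"fingers":-1},{"turn":[0,0,0],"slide":[0,0,0],"fingers":-1},{"turn":[0,0,0],"slide":[0,0,0],"fingers":-1},{"turn":[0,0,0],"slide":[0,0,0],"fingers":-1}]' 20; python3 -c "
from h import *
avg(5)";  python3 -m crank '[{"turn":[0,0,0],"slide":[0,0,-0.08],"fingers":-1},{"turn":[0,0,0],"slide":[0,0,-0.16],"fingers":-1},{"turn":[0,0,0],"slide":[0,0,-0.24],"fingers":-1},{"turn":[0,0,0],"slide":[0,0,-0.32],"fingers":-1},{"turn":[0,0,0],"slide":[0,0,-0.33],"fingers":-1}]'; python3 -c "
from h import *
need(.4357,.2870,.17,-104.1)"
```

```text
t: 12.38
eef_pos: [0.6251, 0.2919, 0.0136]
ee_rot: [-3.141, -0.0, -1.377]
force: [-0.5, -0.7, -0.3]
width: 0.066
t 12.63 avg pos [0.6251 0.2919 0.0136] yaw -78.9 F [ 0.4  0.  -0.5] sd [0.01 0.02 0.01] 0.0 w 0.0662
t: 13.05
eef_pos: [0.6283, 0.2935, 0.1875]
ee_rot: [-3.131, 0.004, -1.376]
force: [0.9, 1.4, 0.3]
width: 0.0658
t 13.05 pos [0.6283 0.2935 0.1875] rpy [-179.37    0.2   -78.84] w 0.0658 F [0.9 1.4 0.3]
slide [-0.0618, 0.3804, 0.035] turnz 0.0702 mm 193.5 deg -25.3
```

```bash
python3 -m crank '[{"turn":[0,0,0.018],"slide":[0.04,0.06,0],"fingers":-1},{"turn":[0,0,0.036],"slide":[0.08,0.12,0],"fingers":-1},{"turn":[0,0,0.054],"slide":[0.13,0.18,0],"fingers":-1},{"turn":[0,0,0.07],"slide":[0.17,0.24,0],"fingers":-1},{"turn":[0,0,0.07],"slide":[0.21,0.30,0],"fingers":-1}]'; python3 -c "
from h import *
need(.45,.11,.17,-104.1)"
```

```text
t: 13.47
eef_pos: [0.4963, 0.1585, 0.1779]
ee_rot: [3.141, -0.0, -1.824]
force: [0.3, 0.6, -1.3]
width: 0.0656
t 13.47 pos [0.4963 0.1585 0.1779] rpy [ 1.7996e+02 -3.0000e-02 -1.0449e+02] w 0.0656 F [ 0.3  0.6 -1.3]
slide [0.1171, 0.0654, 0.0159] turnz -0.0011 mm 67.5 deg 0.4
```

```bash
python3 -m crank '[{"turn":[0,0,0],"slide":[0.06,0.03,0],"fingers":-1},{"turn":[0,0,0],"slide":[0.117,0.065,0.0],"fingers":-1},{"turn":[0,0,0],"slide":[0.117,0.065,0.0],"fingers":-1}]'
python3 - <<'E'
from h import *
f=grab_frame("top");cv2.imwrite("pics/top4.png",f[:,:,::-1])
cv2.imwrite("pics/top4z.png",cv2.resize(f[215:295,210:290,::-1],None,fx=7,fy=7,interpolation=cv2.INTER_CUBIC))
for sm,vm in((60,150),(90,150)):
  for z in(.066,.108):
    for t in tapes(f,(220,220,275,290),z,sm,vm):
        print(sm,vm,z,rel(t[0]),*t)
E
```

```text
t: 13.72
eef_pos: [0.4474, 0.1073, 0.1781]
ee_rot: [3.139, -0.001, -1.819]
force: [-1.6, -0.3, -2.0]
width: 0.0659
60 150 0.066 [-17.3 -16.8] [0.4021 0.2962] 166.8 0.0685 0.0158 [246.2 263.9]
60 150 0.066 [ 34.6 -17. ] [0.4524 0.2834] 76.3 0.0349 0.0183 [251.9 241.8]
60 150 0.066 [-0.2 19.4] [0.4275 0.3272] 165.7 0.1028 0.0196 [232.7 252.7]
60 150 0.108 [-12.4 -17. ] [0.4068 0.2948] 166.8 0.0653 0.0151 [246.2 263.9]
60 150 0.108 [ 37.  -17.3] [0.4547 0.2825] 76.3 0.0333 0.0174 [251.9 241.8]
60 150 0.108 [ 3.9 17.5] [0.431  0.3243] 165.7 0.098 0.0187 [232.7 252.7]
90 150 0.066 [-17.3 -16.9] [0.4021 0.2961] 166.9 0.0706 0.0193 [246.3 263.9]
90 150 0.066 [ 35.  -16.2] [0.453  0.2841] 90.2 0.0379 0.0245 [251.6 241.5]
90 150 0.066 [-0.2 19.5] [0.4276 0.3273] 166.0 0.1047 0.028 [232.7 252.6]
90 150 0.108 [-12.4 -17.2] [0.4068 0.2946] 166.9 0.0673 0.0184 [246.3 263.9]
90 150 0.108 [ 37.4 -16.5] [0.4553 0.2832] 90.2 0.0361 0.0234 [251.6 241.5]
90 150 0.108 [ 3.9 17.6] [0.4311 0.3244] 166.0 0.0998 0.0267 [232.7 252.6]
```

View pics/top4z.png

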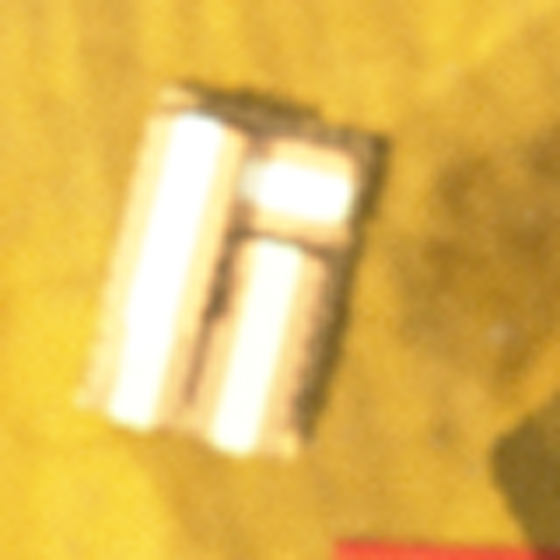

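First carton measures y=+17.5 mm, with its far end at x≈+51 mm against 50.5 mm wanted. The lower layer hasn't moved. Now the second carton.

```bash
python3 -c "
from h import *
needa(.4353,.2870,.15,-104.1,3)"
```

```text
t 13.92 avg pos [0.4522 0.111  0.179 ] yaw -104.12 F [-0.  -0.3 -1.1] sd [0.5  0.46 0.1 ] 0.02 w 0.0658
slide [-0.3331, 0.1186, 0.0579] turnz -0.0001 mm [-16.9 176.  -29. ]
```

```bash
python3 -m crank '[{"turn":[0,0,0],"slide":[-0.07,0.025,0.01],"fingers":-1},{"turn":[0,0,0],"slide":[-0.15,0.053,0.02],"fingers":-1},{"turn":[0,0,0],"slide":[-0.23,0.08,0.03],"fingers":-1},{"turn":[0,0,0],"slide":[-0.3,0.107,0.05],"fingers":-1},{"turn":[0,0,0],"slide":[-0.333,0.1186,0.058],"fingers":-1}]'; python3 -c "
from h import *
needa(.4353,.2870,.0796,-104.1,16)"
```

```text
t: 14.33
eef_pos: [0.4352, 0.2917, 0.1481]
ee_rot: [3.141, -0.0, -1.815]
force: [0.8, -0.2, -1.5]
width: 0.0658
t 15.13 avg pos [0.4354 0.2875 0.1493] yaw -104.09 F [ 0.1  0.1 -1.3] sd [0.2  1.68 0.81] 0.09 w 0.0659
slide [0.0011, 0.0, 0.1393] turnz 0.0 mm [ -0.1  -0.5 -69.7]
```

Straight down in steps, stopping short above the neighbour first.

```bash
python3 -m crank '[{"turn":[0,0,0],"slide":[0.001,0,0.02],"fingers":-1},{"turn":[0,0,0],"slide":[0.001,0,0.04],"fingers":-1},{"turn":[0,0,0],"slide":[0.001,0,0.05],"fingers":-1},{"turn":[0,0,0],"slide":[0.001,0,0.05],"fingers":-1}]'; python3 -c "
from h import *
needa(.4353,.2870,.0796,-104.1,16)"
```

```text
t: 15.47
eef_pos: [0.4343, 0.2856, 0.1225]
ee_rot: [3.14, -0.003, -1.817]
force: [-0.0, -0.2, -2.7]
width: 0.066
t 16.27 avg pos [0.4353 0.2867 0.1246] yaw -104.1 F [ 0.1 -0.1 -1.4] sd [0.16 0.2  0.39] 0.0 w 0.0658
slide [-0.0007, 0.0001, 0.09] turnz -0.0 mm [  0.    0.3 -45. ]
```

```bash
python3 -m crank '[{"turn":[0,0,0],"slide":[-0.0007,0,0.01],"fingers":-1},{"turn":[0,0,0],"slide":[-0.0007,0,0.028],"fingers":-1},{"turn":[0,0,0],"slide":[-0.0007,0,0.046],"fingers":-1},{"turn":[0,0,0],"slide":[-0.0007,0,0.062],"fingers":-1},{"turn":[0,0,0],"slide":[-0.0007,0,0.072],"fingers":-1}]'; python3 -c "
from h import *
needa(.4353,.2870,.0796,-104.1,16)"
```

```text
t: 16.68
eef_pos: [0.4347, 0.2863, 0.0868]
ee_rot: [3.141, -0.002, -1.817]
force: [0.3, 0.5, -1.0]
width: 0.0658
t 17.48 avg pos [0.4353 0.2869 0.0884] yaw -104.1 F [ 0.1  0.  -1.2] sd [0.28 0.34 0.75] 0.01 w 0.0659
slide [-0.0001, 0.0, 0.0177] turnz -0.0 mm [ 0.   0.1 -8.8]
```

```bash
python3 -m crank '[{"turn":[0,0,0],"slide":[0,0,0.006],"fingers":-1},{"turn":[0,0,0],"slide":[0,0,0.011],"fingers":-1},{"turn":[0,0,0],"slide":[0,0,0.0155],"fingers":-1},{"turn":[0,0,0],"slide":[0,0,0.0155],"fingers":-1}]'; python3 -c "
from h import *
needa(.4353,.2870,.0796,-104.1,16)"
```

```text
t: 17.82
eef_pos: [0.435, 0.2866, 0.0801]
ee_rot: [3.141, -0.001, -1.817]
force: [-0.6, 0.0, -1.3]
width: 0.0657
t 18.62 avg pos [0.4353 0.287  0.0808] yaw -104.1 F [-0.1 -0.3 -1.4] sd [0.05 0.08 0.14] 0.0 w 0.0659
slide [-0.0001, 0.0, 0.0024] turnz -0.0 mm [-0.   0.  -1.2]
```

```bash
python3 -m crank '[{"turn":[0,0,0],"slide":[0,0,0.0014],"fingers":-1},{"turn":[0,0,0],"slide":[0,0,0.0027],"fingers":-1},{"turn":[0,0,0],"slide":[0,0,0.0027],"fingers":-1}]'; python3 -c "
from h import *
needa(.4353,.2870,.0796,-104.1,6)";python3 -m crank '[{"turn":[0,0,0],"slide":[0,0,0],"fingers":0.6},{"turn":[0,0,0],"slide":[0,0,0],"fingers":0.8},{"turn":[0,0,0],"slide":[0,0,0],"fingers":1},{"turn":[0,0,0],"slide":[0,0,0],"fingers":1},{"turn":[0,0,0],"slide":[0,0,0],"fingers":1}]'; python3 -m crank '[{"turn":[0,0,0],"slide":[0,0,-0.05],"fingers":1},{"turn":[0,0,0],"slide":[0,0,-0.11],"fingers":1},{"turn":[0,0,0],"slide":[0,0,-0.17],"fingers":1},{"turn":[0,0,0],"slide":[0,0,-0.19],"fingers":1}]'; python3 -c "
from h import *
need(.6541,.2041,.17,-111.1)"
```

```text
t: 18.87
eef_pos: [0.4353, 0.287, 0.0795]
ee_rot: [-3.141, 0.0, -1.817]
force: [-0.2, 0.5, 1.5]
width: 0.0658
t 19.17 avg pos [0.4353 0.287  0.0795] yaw -104.1 F [-0.3 -0.4  0.6] sd [0.01 0.02 0.01] 0.0 w 0.0659
slide [0.0, 0.0001, -0.0001] turnz -0.0 mm [-0.   0.   0.1]
t: 19.58
eef_pos: [0.4353, 0.287, 0.0795]
ee_rot: [3.142, -0.0, -1.817]
force: [0.3, 0.2, 0.2]
width: 0.0865
t: 19.92
eef_pos: [0.4368, 0.2883, 0.1788]
ee_rot: [-3.138, 0.005, -1.816]
force: [0.9, 0.8, -0.2]
width: 0.0878
t 19.92 pos [0.4368 0.2883 0.1788] rpy [-179.82    0.27 -104.06] w 0.0878 F [ 0.9  0.8 -0.2]
slide [0.0578, -0.4624, 0.0176] turnz 0.0196 mm 233.2 deg -7.0
```

```bash
python3 -m crank '[{"turn":[0,0,0.01],"slide":[0.01,-0.08,0],"fingers":0.8},{"turn":[0,0,0.0196],"slide":[0.02,-0.16,0],"fingers":0.8},{"turn":[0,0,0.0196],"slide":[0.03,-0.24,0],"fingers":0.8},{"turn":[0,0,0.0196],"slide":[0.04,-0.32,0],"fingers":0.8},{"turn":[0,0,0.0196],"slide":[0.05,-0.4,0],"fingers":0.8}]'; python3 -m crank '[{"turn":[0,0,0],"slide":[0.008,-0.06,0],"fingers":0.8},{"turn":[0,0,0],"slide":[0.008,-0.06,0],"fingers":0.8}]'
python3 - <<'E'
from h import *
f=grab_frame("top");cv2.imwrite("pics/top5.png",f[:,:,::-1])
f=grab_frame("scene");cv2.imwrite("pics/scene5.png",f[:,:,::-1])
needa(.6541,.2041,.0136,-111.1,14)
E
```

```text
t: 20.33
eef_pos: [0.6248, 0.2131, 0.1743]
ee_rot: [3.142, 0.0, -1.94]
force: [0.3, 1.9, 0.8]
width: 0.0788
t: 20.5
eef_pos: [0.6536, 0.1964, 0.1727]
ee_rot: [-3.141, -0.002, -1.943]
force: [-0.7, 0.4, 0.1]
width: 0.079
t 21.3 avg pos [0.6493 0.1998 0.1746] yaw -111.13 F [0.3 0.1 0.2] sd [0.24 0.35 0.41] 0.04 w 0.079
slide [-0.0115, -0.0058, 0.3221] turnz -0.0001 mm [   4.8    4.3 -161. ]
```

View pics/top5.png

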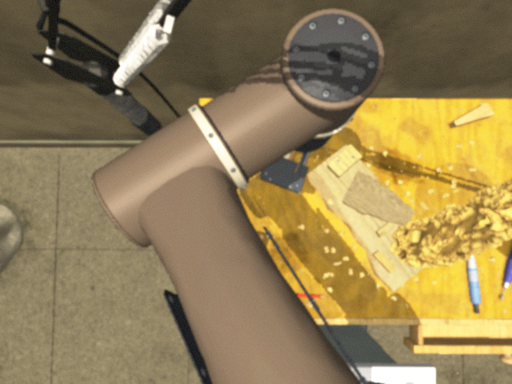

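View pics/scene5.png

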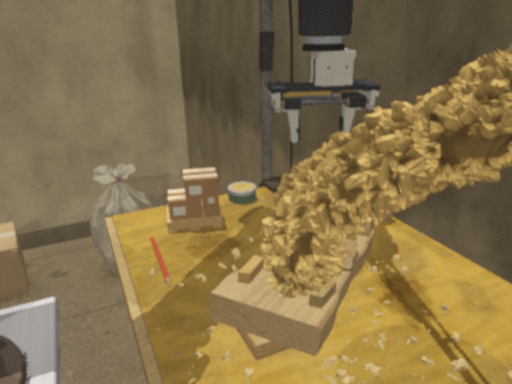

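The scene view shows both lengthwise cartons standing upright side by side at about (200,190). The gripper is over carton b. Descending.

```bash
python3 -m crank '[{"turn":[0,0,0],"slide":[-0.0115,-0.0058,0.07],"fingers":0.8},{"turn":[0,0,0],"slide":[-0.0115,-0.0058,0.14],"fingers":0.8},{"turn":[0,0,0],"slide":[-0.0115,-0.0058,0.2],"fingers":0.8},{"turn":[0,0,0],"slide":[-0.0115,-0.0058,0.23],"fingers":0.8},{"turn":[0,0,0],"slide":[-0.0115,-0.0058,0.23],"fingers":0.8}]'
python3 - <<'E'
from h import *
needa(.6541,.2041,.0136,-111.1,18)
f=grab_frame("scene");cv2.imwrite("pics/scene6.png",f[:,:,::-1])
E
```

```text
t: 21.72
eef_pos: [0.6519, 0.2024, 0.0547]
ee_rot: [3.137, -0.006, -1.941]
force: [0.3, 0.1, -0.1]
width: 0.079
t 22.62 avg pos [0.6548 0.2039 0.0602] yaw -111.16 F [ 0.3 -0.   0.2] sd [0.55 0.31 0.99] 0.01 w 0.0787
slide [0.0001, 0.0015, 0.0931] turnz -0.0002 mm [ -0.7   0.2 -46.6]
```

View pics/scene6.png

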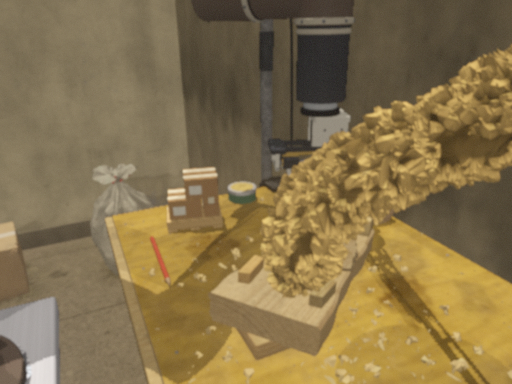

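```bash
python3 -m crank '[{"turn":[0,0,0],"slide":[0,0.0012,0.03],"fingers":0.8},{"turn":[0,0,0],"slide":[0,0.0012,0.06],"fingers":0.8},{"turn":[0,0,0],"slide":[0,0.0012,0.08],"fingers":0.8},{"turn":[0,0,0],"slide":[0,0.0012,0.083],"fingers":0.8}]'
python3 - <<'E'
from h import *
needa(.6541,.2041,.0136,-111.1,16)
E
```

```text
t: 23.0
eef_pos: [0.6526, 0.2032, 0.0156]
ee_rot: [3.139, -0.003, -1.94]
force: [-0.4, -0.6, 0.1]
width: 0.0786
t 23.8 avg pos [0.6541 0.204  0.0183] yaw -111.16 F [-0.1 -0.1 -0. ] sd [0.34 0.19 0.61] 0.01 w 0.0788
slide [-0.0002, 0.0001, 0.0093] turnz -0.0002 mm [-0.   0.1 -4.7]
```

```bash
python3 -m crank '[{"turn":[0,0,0],"slide":[0,0,0.009],"fingers":0.8},{"turn":[0,0,0],"slide":[0,0,0.009],"fingers":0.8},{"turn":[0,0,0],"slide":[0,0,0.009],"fingers":0.8},{"turn":[0,0,0],"slide":[0,0,0.009],"fingers":0.8}]'; python3 -m crank '[{"turn":[0,0,0],"slide":[0,0,0],"fingers":-1},{"turn":[0,0,0],"slide":[0,0,0],"fingers":-1},{"turn":[0,0,0],"slide":[0,0,0],"fingers":-1},{"turn":[0,0,0],"slide":[0,0,0],"fingers":-1},{"turn":[0,0,0],"slide":[0,0,0],"fingers":-1}]' 20; python3 -c "
from h import *
avg(8)";  python3 -m crank '[{"turn":[0,0,0],"slide":[0,0,-0.08],"fingers":-1},{"turn":[0,0,0],"slide":[0,0,-0.16],"fingers":-1},{"turn":[0,0,0],"slide":[0,0,-0.24],"fingers":-1},{"turn":[0,0,0],"slide":[0,0,-0.32],"fingers":-1},{"turn":[0,0,0],"slide":[0,0,-0.33],"fingers":-1}]'; python3 -c "
from h import *
need(.45,.11,.18,-14.1)"
```

```text
t: 24.13
eef_pos: [0.6538, 0.2039, 0.0132]
ee_rot: [3.141, -0.0, -1.94]
force: [0.2, -0.6, -0.2]
width: 0.0787
t: 24.55
eef_pos: [0.6541, 0.204, 0.0136]
ee_rot: [-3.141, 0.0, -1.94]
force: [0.7, 0.0, -0.0]
width: 0.0653
t 24.95 avg pos [0.6541 0.204  0.0136] yaw -111.16 F [ 0.7 -0.1  0.2] sd [0.01 0.01 0.02] 0.0 w 0.0662
t: 25.37
eef_pos: [0.6571, 0.2051, 0.1872]
ee_rot: [-3.133, 0.007, -1.939]
force: [0.9, 1.2, 0.1]
width: 0.0662
t 25.37 pos [0.6571 0.2051 0.1872] rpy [-179.53    0.43 -111.09] w 0.0662 F [0.9 1.2 0.1]
slide [0.3265, 0.3181, 0.0144] turnz -0.2694 mm 228.0 deg 97.0
```

```bash
python3 -m crank '[{"turn":[0,0,-0.019],"slide":[0.05,0.05,0],"fingers":-1},{"turn":[0,0,-0.038],"slide":[0.1,0.1,0],"fingers":-1},{"turn":[0,0,-0.057],"slide":[0.15,0.15,0],"fingers":-1},{"turn":[0,0,-0.076],"slide":[0.2,0.2,0],"fingers":-1},{"turn":[0,0,-0.095],"slide":[0.25,0.25,0],"fingers":-1}]'; python3 -c "
from h import *
need(.45,.11,.18,-14.1)"
```

```text
t: 25.78
eef_pos: [0.4902, 0.1315, 0.1777]
ee_rot: [3.14, -0.0, -1.338]
force: [-0.2, 1.5, -0.5]
width: 0.0655
t 25.78 pos [0.4902 0.1315 0.1777] rpy [179.93  -0.   -76.64] w 0.0655 F [-0.2  1.5 -0.5]
slide [0.0232, 0.0881, -0.0046] turnz -0.1737 mm 45.6 deg 62.5
```

```bash
python3 -m crank '[{"turn":[0,0,-0.019],"slide":[0.01,0.04,0],"fingers":-1},{"turn":[0,0,-0.038],"slide":[0.023,0.088,0],"fingers":-1},{"turn":[0,0,-0.057],"slide":[0.023,0.088,0],"fingers":-1},{"turn":[0,0,-0.076],"slide":[0.023,0.088,0],"fingers":-1},{"turn":[0,0,-0.095],"slide":[0.023,0.088,0],"fingers":-1}]'; python3 -m crank '[{"turn":[0,0,-0.019],"slide":[0,0,0],"fingers":-1},{"turn":[0,0,-0.038],"slide":[0,0,0],"fingers":-1},{"turn":[0,0,-0.057],"slide":[0,0,0],"fingers":-1},{"turn":[0,0,-0.076],"slide":[0,0,0],"fingers":-1},{"turn":[0,0,-0.079],"slide":[0,0,0],"fingers":-1}]'
python3 - <<'E'
from h import *
f=grab_frame("top");cv2.imwrite("pics/top7.png",f[:,:,::-1])
cv2.imwrite("pics/top7z.png",cv2.resize(f[215:295,210:290,::-1],None,fx=7,fy=7,interpolation=cv2.INTER_CUBIC))
for sm,vm in((60,150),(90,150)):
  for z in(.066,.108):
    for t in tapes(f,(220,220,275,290),z,sm,vm):
        print(sm,vm,z,rel(t[0]),*t)
needa(.3891,.3168,.18,-14.1,4)
E
```

```text
t: 26.2
eef_pos: [0.4512, 0.111, 0.1785]
ee_rot: [-3.141, 0.0, -0.74]
force: [0.2, 0.3, -1.5]
width: 0.0655
t: 26.62
eef_pos: [0.4515, 0.1112, 0.1781]
ee_rot: [3.141, 0.001, -0.245]
force: [-0.1, 0.5, -1.1]
width: 0.0657
60 150 0.066 [ -0.2 -17.1] [0.4186 0.2918] 166.2 0.1028 0.0191 [248.2 256.6]
60 150 0.066 [-0.1 19.5] [0.4276 0.3272] 165.7 0.1029 0.0194 [232.7 252.6]
60 150 0.108 [  3.9 -17.4] [0.4226 0.2905] 166.2 0.098 0.0182 [248.2 256.6]
60 150 0.108 [ 4.  17.5] [0.4311 0.3243] 165.7 0.0981 0.0185 [232.7 252.6]
90 150 0.066 [  0.1 -12.2] [0.4201 0.2965] 162.7 0.1047 0.0319 [246.1 256. ]
90 150 0.066 [-0.  19.8] [0.4278 0.3275] 165.2 0.1047 0.0281 [232.6 252.6]
90 150 0.108 [  4.1 -12.7] [0.4239 0.295 ] 162.7 0.0998 0.0304 [246.1 256. ]
90 150 0.108 [ 4.1 17.8] [0.4313 0.3246] 165.2 0.0998 0.0267 [232.6 252.6]
t 26.87 avg pos [0.4517 0.1113 0.1783] yaw -14.51 F [ 0.1  0.2 -1.5] sd [0.09 0.03 0.06] 0.02 w 0.0658
slide [-0.2242, -0.3666, -0.0034] turnz -0.0011 mm [-62.6 205.5   1.7]
```

View pics/top7z.png

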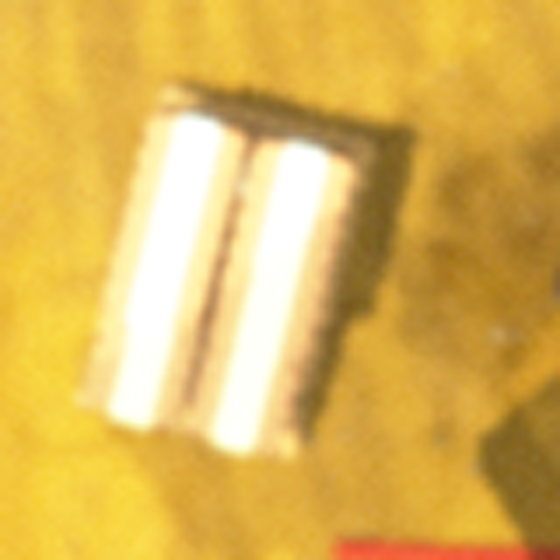

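Both lengthwise cartons measure y=+17.5 and −17.4 mm, with their ends level and the gap uniform. Now carrying the crosswise carton over.

```bash
python3 -m crank '[{"turn":[0,0,-0.001],"slide":[-0.04,-0.065,0],"fingers":-1},{"turn":[0,0,-0.001],"slide":[-0.08,-0.13,0],"fingers":-1},{"turn":[0,0,-0.001],"slide":[-0.12,-0.2,0],"fingers":-1},{"turn":[0,0,-0.001],"slide":[-0.16,-0.27,0],"fingers":-1},{"turn":[0,0,-0.001],"slide":[-0.2,-0.33,0],"fingers":-1}]';python3 -m crank '[{"turn":[0,0,0],"slide":[-0.024,-0.037,0.01],"fingers":-1},{"turn":[0,0,0],"slide":[-0.024,-0.037,0.03],"fingers":-1},{"turn":[0,0,0],"slide":[-0.024,-0.037,0.04],"fingers":-1}]'; python3 -c "
from h import *
needa(.3888,.3169,.0796,-14.1,18)"
```

```text
t: 27.28
eef_pos: [0.3953, 0.2981, 0.1787]
ee_rot: [-3.141, -0.0, -0.246]
force: [1.2, 0.2, -1.8]
width: 0.0657
t: 27.53
eef_pos: [0.3878, 0.3175, 0.1572]
ee_rot: [3.14, 0.001, -0.243]
force: [0.0, -1.0, -1.1]
width: 0.066
t 28.43 avg pos [0.3888 0.3164 0.1585] yaw -14.0 F [ 0.1  0.  -1.5] sd [0.38 0.39 0.65] 0.03 w 0.0657
slide [-0.0002, -0.0009, 0.1577] turnz 0.0003 mm [ -0.    0.5 -78.9]
```

```bash
python3 -m crank '[{"turn":[0,0,0.0003],"slide":[-0.0006,-0.001,0.02],"fingers":-1},{"turn":[0,0,0.0003],"slide":[-0.0006,-0.001,0.04],"fingers":-1},{"turn":[0,0,0.0003],"slide":[-0.0006,-0.001,0.06],"fingers":-1},{"turn":[0,0,0.0003],"slide":[-0.0006,-0.001,0.07],"fingers":-1},{"turn":[0,0,0.0003],"slide":[-0.0006,-0.001,0.072],"fingers":-1}]'
python3 - <<'E'
from h import *
needa(.3888,.3169,.0796,-14.1,18)
f=grab_frame("scene")
cv2.imwrite("pics/scene8z.png",cv2.resize(f[110:240,110:270,::-1],None,fx=4.5,fy=4.5,interpolation=cv2.INTER_CUBIC))
E
```

```text
t: 28.85
eef_pos: [0.3879, 0.3164, 0.1206]
ee_rot: [3.139, 0.001, -0.246]
force: [-0.3, -0.0, -1.1]
width: 0.0656
t 29.75 avg pos [0.3886 0.3174 0.1225] yaw -14.07 F [ 0.  -0.2 -1.5] sd [0.13 0.2  0.4 ] 0.0 w 0.0657
slide [0.0007, 0.0009, 0.0859] turnz 0.0001 mm [  0.2  -0.5 -42.9]
```

View pics/scene8z.png

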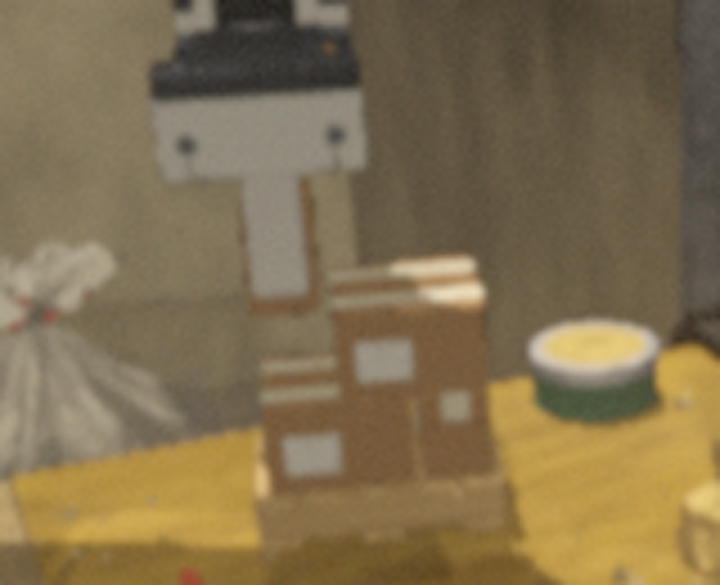

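Run:
```python
from h import *
def w(x,y,z):
    c,s=np.cos(A0),np.sin(A0);return np.array([C0[0]+(c*x-s*y)/1e3,C0[1]+(s*x+c*y)/1e3,z])
for p in[(-50.5,-33,.109),(-19.5,-33,.109),(-15.5,-33,.108),(50.5,-33,.108),(-50.5,-33,.066),(-17.5,-33,.066),(50.5,-33,.024)]:
    u=proj("scene",w(*p));print(p,((u-[110,110])*4.5).round(0))
im=cv2.imread("pics/scene8z.png")
cv2.imwrite("pics/scene8zz.png",cv2.resize(im[150:450,220:520],None,fx=2,fy=2,interpolation=cv2.INTER_CUBIC))
```

```text
(-50.5, -33, 0.109) [251. 321.]
(-19.5, -33, 0.109) [324. 315.]
(-15.5, -33, 0.108) [333. 316.]
(50.5, -33, 0.108) [486. 304.]
(-50.5, -33, 0.066) [261. 413.]
(-17.5, -33, 0.066) [337. 406.]
(50.5, -33, 0.024) [496. 477.]
```

View pics/scene8zz.png

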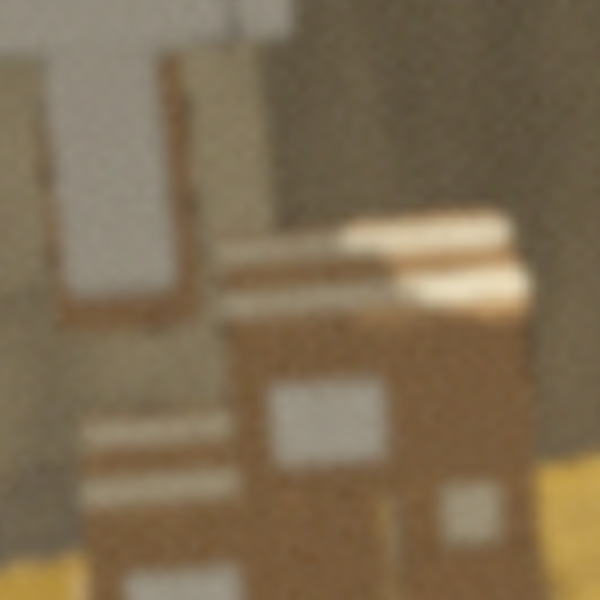

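The zoomed scene view shows the held carton (249–318 at row 311) about 1 mm too far out compared with the projected target. I'll shift it +1 mm in pallet x, then lower it.

```bash
python3 -m crank '[{"turn":[0,0,0],"slide":[0.0025,0.0009,0.01],"fingers":-1},{"turn":[0,0,0],"slide":[0.0025,0.0009,0.028],"fingers":-1},{"turn":[0,0,0],"slide":[0.0025,0.0009,0.046],"fingers":-1},{"turn":[0,0,0],"slide":[0.0025,0.0009,0.06],"fingers":-1},{"turn":[0,0,0],"slide":[0.0025,0.0009,0.07],"fingers":-1}]'; python3 -c "
from h import *
needa(.3897,.3167,.0796,-14.1,18)"
```

```text
t: 30.22
eef_pos: [0.3892, 0.3159, 0.0859]
ee_rot: [3.14, 0.001, -0.246]
force: [0.4, -0.9, -1.9]
width: 0.0656
t 31.12 avg pos [0.3896 0.3166 0.0874] yaw -14.07 F [-0.1  0.3 -1.6] sd [0.21 0.33 0.66] 0.01 w 0.0662
slide [0.0001, -0.0002, 0.0155] turnz 0.0001 mm [ 0.1  0.1 -7.8]
```

```bash
python3 -m crank '[{"turn":[0,0,0],"slide":[0,0,0.006],"fingers":-1},{"turn":[0,0,0],"slide":[0,0,0.01],"fingers":-1},{"turn":[0,0,0],"slide":[0,0,0.0135],"fingers":-1},{"turn":[0,0,0],"slide":[0,0,0.0135],"fingers":-1}]'
python3 - <<'E'
from h import *
needa(.3897,.3167,.0796,-14.1,14)
f=grab_frame("scene")
cv2.imwrite("pics/scene9z.png",cv2.resize(f[140:230,150:230,::-1],None,fx=6.6,fy=6.6,interpolation=cv2.INTER_CUBIC))
E
```

```text
t: 31.45
eef_pos: [0.3894, 0.3163, 0.0802]
ee_rot: [3.141, 0.0, -0.246]
force: [-0.1, -0.5, -1.2]
width: 0.0662
t 32.15 avg pos [0.3896 0.3166 0.0807] yaw -14.07 F [ 0.1  0.  -1.6] sd [0.04 0.07 0.12] 0.0 w 0.0659
slide [0.0001, -0.0001, 0.0022] turnz 0.0001 mm [ 0.1  0.1 -1.1]
```

View pics/scene9z.png

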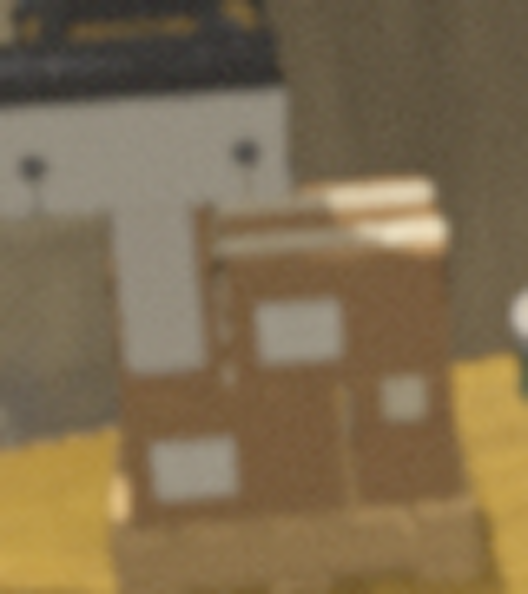

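The scene view shows the crosswise carton's outer edge (x≈122 in the zoom) in line with the lower layer. A thin, even gap (x≈228) separates it from the pair. Setting it down.

```bash
python3 -m crank '[{"turn":[0,0,0],"slide":[0,0,0.0014],"fingers":-1},{"turn":[0,0,0],"slide":[0,0,0.0025],"fingers":-1},{"turn":[0,0,0],"slide":[0,0,0.0025],"fingers":-1}]'; python3 -c "
from h import *
needa(.3897,.3167,.0796,-14.1,6)";python3 -m crank '[{"turn":[0,0,0],"slide":[0,0,0],"fingers":0.6},{"turn":[0,0,0],"slide":[0,0,0],"fingers":0.8},{"turn":[0,0,0],"slide":[0,0,0],"fingers":1},{"turn":[0,0,0],"slide":[0,0,0],"fingers":1},{"turn":[0,0,0],"slide":[0,0,0],"fingers":1}]'; python3 -m crank '[{"turn":[0,0,0],"slide":[0,0,-0.05],"fingers":1},{"turn":[0,0,0],"slide":[0,0,-0.11],"fingers":1},{"turn":[0,0,0],"slide":[0,0,-0.17],"fingers":1},{"turn":[0,0,0],"slide":[0,0,-0.2],"fingers":1},{"turn":[0,0,0],"slide":[0,0,-0.2],"fingers":1}]'; python3 -c "
from h import *
need(.45,.11,.18,-14.1)"
```

```text
t: 32.45
eef_pos: [0.3897, 0.3167, 0.0795]
ee_rot: [3.142, -0.0, -0.245]
force: [0.7, 0.0, -0.6]
width: 0.0658
t 32.75 avg pos [0.3897 0.3167 0.0795] yaw -14.07 F [-0.2 -0.5 -0.4] sd [0.01 0.01 0.01] 0.0 w 0.066
slide [0.0, -0.0001, -0.0002] turnz 0.0001 mm [0.  0.  0.1]
t: 33.17
eef_pos: [0.3897, 0.3167, 0.0795]
ee_rot: [-3.141, -0.0, -0.246]
force: [0.3, -1.5, 0.5]
width: 0.0861
t: 33.58
eef_pos: [0.391, 0.3184, 0.1835]
ee_rot: [-3.135, -0.003, -0.245]
force: [-0.1, -0.0, -0.0]
width: 0.0874
t 33.58 pos [0.391  0.3184 0.1835] rpy [-1.7964e+02 -1.5000e-01 -1.4030e+01] w 0.0874 F [-0.1 -0.  -0. ]
slide [0.2155, 0.3758, 0.007] turnz 0.0002 mm 216.6 deg -0.1
```

```bash
python3 -m crank '[{"turn":[0,0,0],"slide":[0.04,0.07,-0.01],"fingers":1},{"turn":[0,0,0],"slide":[0.08,0.14,-0.01],"fingers":1},{"turn":[0,0,0],"slide":[0.12,0.21,-0.01],"fingers":1},{"turn":[0,0,0],"slide":[0.16,0.28,-0.01],"fingers":1},{"turn":[0,0,0],"slide":[0.2,0.35,-0.01],"fingers":1}]'; python3 -m crank '[{"turn":[0,0,0],"slide":[0.015,0.025,0],"fingers":1},{"turn":[0,0,0],"slide":[0.015,0.025,0],"fingers":1}]';python3 - <<'E'
from h import *
f=grab_frame("top");cv2.imwrite("pics/top10.png",f[:,:,::-1])
cv2.imwrite("pics/top10z.png",cv2.resize(f[215:295,210:290,::-1],None,fx=7,fy=7,interpolation=cv2.INTER_CUBIC))
g=grab_frame("scene");cv2.imwrite("pics/scene10z.png",cv2.resize(g[130:290,140:270,::-1],None,fx=3.7,fy=3.7,interpolation=cv2.INTER_CUBIC))
for sm,vm in((60,150),(90,150),(40,180)):
    for t in tapes(f,(220,220,275,290),.108,sm,vm):
        print(sm,vm,rel(t[0]),*t)
for t in tapes(f,(195,180,232,215),.03,60):print("tin",*t)
h=cv2.cvtColor(f,cv2.COLOR_RGB2HSV);h0=cv2.cvtColor(cv2.imread("pics/top0.png"),cv2.COLOR_BGR2HSV)
for q in(h0,h):
    m=((q[...,0]>173)|(q[...,0]<7))&(q[...,1]>120)&(q[...,2]>90);m[:280]=0;m[310:]=0
    ys,xs=np.nonzero(m);print("pencil",xs.mean(),ys.mean(),xs.min(),xs.max())
E
```

```text
t: 34.0
eef_pos: [0.4439, 0.1208, 0.1842]
ee_rot: [-3.142, 0.0, -0.245]
force: [1.4, -0.3, 0.7]
width: 0.0876
t: 34.17
eef_pos: [0.4483, 0.1056, 0.184]
ee_rot: [3.141, 0.001, -0.249]
force: [0.2, 0.4, -0.3]
width: 0.0879
60 150 [-32.9   0.6] [0.3912 0.3169] 77.4 0.0684 0.0179 [236. 271.]
60 150 [ 17.7 -17.3] [0.4359 0.2872] 166.2 0.0703 0.0181 [249.7 250.5]
60 150 [17.6 17.3] [0.4443 0.3208] 165.8 0.0706 0.0183 [234.4 246.5]
90 150 [-31.7   0.4] [0.3923 0.3164] 78.3 0.0704 0.024 [236.2 270.5]
90 150 [ 18.  -13.2] [0.4372 0.2911] 161.8 0.0723 0.0303 [247.9 249.8]
90 150 [17.5 17.6] [0.4443 0.3211] 166.0 0.0727 0.0265 [234.2 246.5]
40 180 [-33.2   0.7] [0.391  0.3171] 77.4 0.0672 0.0159 [235.9 271.1]
40 180 [ 17.7 -17.3] [0.436  0.2872] 166.2 0.069 0.0161 [249.7 250.4]
40 180 [17.7 17.4] [0.4444 0.3209] 165.6 0.0696 0.0161 [234.3 246.5]
tin [0.5604 0.3761] 90.2 0.0687 0.0674 [213.9 195.6]
pencil 288.87301587301585 294.4920634920635 259 318
pencil 288.0735294117647 294.5735294117647 259 311
```

View pics/top10z.png

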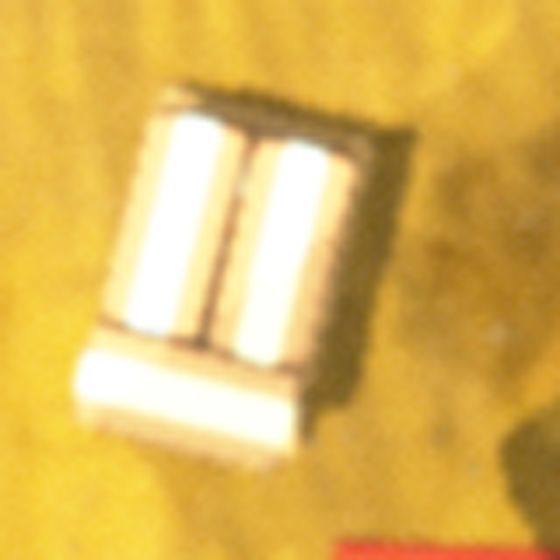

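View pics/scene10z.png

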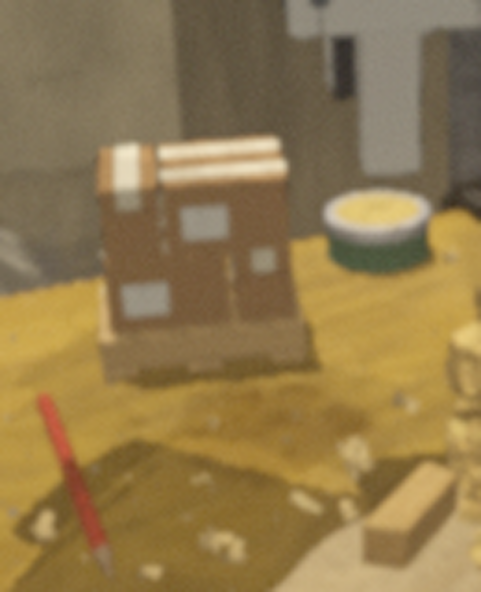

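View pics/top10.png

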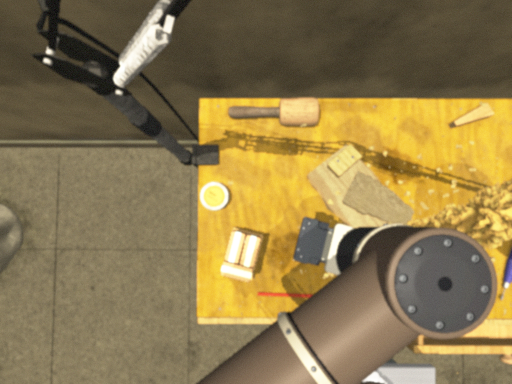

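Run:
```python
from h import *
f=cv2.imread("pics/top10.png").astype(np.float32)
c,s=np.cos(A0),np.sin(A0)
def prof(xs,ys,z=.108):
    X,Y=np.meshgrid(xs,ys);U=np.zeros(X.shape+(2,),np.float32)
    for i in np.ndindex(X.shape):
        U[i]=proj("top",(C0[0]+(c*X[i]-s*Y[i])/1e3,C0[1]+(s*X[i]+c*Y[i])/1e3,z))
    return cv2.remap(f,U[...,0],U[...,1],cv2.INTER_CUBIC)[...,0] # blue
xs=np.arange(-56,-8,1.)
for a,b in((-31,-24),(-22,-13),(-11,-4),(4,11),(13,22),(24,31)):
    print(a,b,prof(xs,np.arange(a,b+1)).mean(0).astype(int).tolist())
print("y gap",prof(np.arange(0,30),np.arange(-8,9.)).mean(1).astype(int).tolist())
cv2.imwrite("pics/rect10.png",cv2.resize(prof(np.arange(-60,61,.5),np.arange(45,-46,-.5)),None,fx=3,fy=3))
```

```text
-31 -24 [62, 63, 63, 63, 67, 76, 90, 104, 117, 125, 129, 134, 141, 152, 170, 193, 218, 236, 244, 247, 249, 250, 250, 250, 249, 248, 245, 236, 221, 198, 174, 155, 145, 139, 136, 129, 119, 109, 102, 104, 112, 125, 137, 146, 152, 155, 156, 157]
-22 -13 [57, 57, 55, 57, 67, 78, 90, 104, 118, 129, 135, 139, 144, 155, 174, 199, 223, 237, 245, 248, 249, 250, 250, 250, 250, 249, 246, 238, 224, 202, 179, 159, 147, 142, 137, 133, 132, 140, 161, 191, 219, 236, 245, 248, 248, 248, 248, 248]
-11 -4 [53, 52, 53, 56, 62, 74, 90, 106, 120, 130, 136, 139, 145, 156, 174, 199, 222, 238, 245, 248, 249, 249, 249, 250, 250, 249, 246, 240, 226, 205, 181, 162, 151, 145, 141, 134, 124, 115, 111, 114, 126, 140, 154, 162, 164, 164, 162, 161]
4 11 [64, 60, 60, 64, 70, 78, 91, 107, 122, 132, 137, 140, 145, 156, 176, 200, 222, 238, 246, 249, 250, 250, 250, 250, 250, 250, 247, 241, 228, 209, 187, 168, 156, 150, 147, 141, 130, 120, 115, 120, 134, 154, 171, 182, 187, 188, 187, 187]
13 22 [63, 63, 62, 62, 66, 76, 89, 105, 120, 132, 137, 140, 146, 157, 178, 204, 226, 241, 248, 251, 252, 252, 252, 253, 253, 254, 254, 251, 245, 232, 213, 194, 182, 175, 169, 162, 153, 153, 171, 202, 231, 250, 256, 256, 255, 255, 255, 255]
24 31 [61, 61, 61, 61, 65, 79, 96, 113, 128, 141, 150, 156, 166, 183, 205, 229, 246, 254, 256, 255, 255, 255, 255, 255, 255, 255, 256, 254, 247, 235, 215, 196, 183, 175, 168, 159, 146, 131, 121, 123, 135, 152, 169, 180, 186, 189, 190, 191]Traceback (most recent call last):
  File "<stdin>", line 12, in <module>
  File "<stdin>", line 7, in prof
  File "h.py", line 10, in proj
    c=get_calibration(name);K=c["K"];P=c["pose"]
ValueError: time passes only in moves, steps and waits
```

```bash
python3 -c "
from station import *
print(get_state()['t'],get_state()['force']);print(job_done())"
```

```text
34.2667 [-0.70264887  0.97299133 -0.1925483 ]
the job is handed in; nothing more can be done
None
```

The three loose cartons are now the second layer, in the mirrored pattern, and I handed the job in at about 34 s. I placed the lengthwise pair first, then the crosswise carton at the end opposite the one below, gripping each by its ends. The gripper was open and well clear of the stack at hand-in.

**Last checks (top view, pallet frame):**

| Carton | Measured (mm) | Wanted (mm) |
|---|---|---|
| Lengthwise, +y side | (17.6, +17.3) | (17.5, +17.5) |
| Lengthwise, −y side | (17.7, −17.3) | (17.5, −17.5) |
| Crosswise | x about −34.2, y about +0.5 | (−35, 0) |

- **Gaps and squareness:** the gap between the crosswise carton and the pair is even and about 3.5 mm. All three cartons stand upright and look square to the eye in both views.
- **Surroundings:** the tin is within 0.5 mm of its first position and the mallet looks unchanged. The pencil's position matched where it could be seen, but the arm hid its right end. In the last clear top view, before the crosswise carton went on, the lower layer had not moved. Afterwards I only had the scene view, where it looks square and in place.

**Where the checks disagreed:** for the crosswise carton, the tape mask alone gave x = −33 mm and a turn of 1.4°. Its edge profile gave −34.2 mm, square. I trusted the edge profile, because bright glare spread the tape mask to one side.

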